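# Put a mixed-up tattoo station back in order

## Task

The four things on the tattoo station's stands have been put back in each other's places: stand the rinse cup at the machine rest, the ointment jar at the spatula tray, the ink bottle at the ink-cap tray and the disinfectant bottle at the swab stand, each upright in the middle of the stand's round rubber inlay. The inlays are all taken, so park one on the way on the empty grey mat or another clear spot. Keep everything upright, set things down rather than dropping them, and leave the wrap roll alone.

Things in the scene. Friction and masses are not known exactly. Their poses are not given: they have to be found in the camera images.
- cup_center (a point): Rinse cup: empty open stainless cup, straight round wall, outer diameter 54 mm, height 60 mm, wall 3 mm, about 0.12 kg. The point is its centre, 30 mm above its underside; z is its axis, up. It starts on the inlay of the ink-cap tray or of the swab stand.
- jar_center (a point): Ointment jar: low closed jar, white, with an aluminium screw lid; overall height 44 mm, body diameter 51 mm up to 28 mm, lid diameter 54 mm from 28 to 44 mm, about 0.16 kg. The point is its centre, 22 mm above its underside; z is its axis, up. It starts on the other one of the ink-cap tray and the swab stand.
- ink_bottle_center (a point): Ink bottle: slim bottle with a black conical nozzle and a dark band; cylindrical body of diameter 36 mm up to 60 mm, then shoulder and nozzle, overall height 90 mm, about 0.10 kg. The point is half-way up, 45 mm above its underside; z is its axis, up. It starts on the inlay of the machine rest or of the spatula tray.
- prep_bottle_center (a point): Disinfectant bottle: the thicker, taller bottle with a wide flat white cap; cylindrical body of diameter 46 mm up to 82 mm, cap of diameter 38 mm above it, overall height 99 mm, about 0.16 kg. The point is 50 mm above its underside; z is its axis, up. It starts on the other one of the machine rest and the spatula tray.
- machine_rest: Machine rest: a dark pen-shaped tattoo machine lies across two forked cradles (up to 62 mm high). Fixed aluminium plate 7 mm thick, round black rubber inlay 78 mm across, its top 8.5 mm above the table. Origin: on the table (z = 0) below the inlay's centre; body x points to the equipment, which spans 57 to 120 mm in x; plate 96 mm wide (y) at the inlay, 140 mm at the equipment.
- spatula_tray: Spatula tray: stand with a low white tray of flat wooden spatulas (up to 30 mm high). The ointment jar belongs on its inlay. Base plate, inlay, origin and axes as for the machine rest.
- ink_cap_tray: Ink-cap tray: stand with a low sheet-steel bridge with two rows of small white ink caps in its holes (up to 23 mm high). The ink bottle belongs on its inlay. Base plate, inlay, origin and axes as for the machine rest.
- swab_stand: Swab stand: stand with a low open carton of square swab sachets standing on edge (up to 55 mm high). The disinfectant bottle belongs on its inlay. Base plate, inlay, origin and axes as for the machine rest.
- mat: Empty grey mat, 140 mm (x) by 120 mm (y), 4 mm thick, fixed: a free spot. The origin is the centre of its underside, on the table; x and y along its sides.
- wrap_roll_center (a point): Bystander: loose grey roll of bandage wrap standing on end, diameter 52 mm, height 50 mm, with a hole through it. The point is its centre, 25 mm above the table. To be left alone.
There are look-alikes about, which are no part of the job. Leave any blue, green or pink look-alike of the part that bears cup_center alone.

How it is judged:
By the outcome, as a careful person would: the job done as asked, in the order asked, and still so for the second after the job is handed in, with the robot touching nothing.
It also fails if it takes over 141 s, if anything falls off the work surface, if the arm or the gripper's body presses on something with over 40 N, if the wrist force passes 120 N, or if a joint passes its speed limit or range.

## Robot

A 6-joint arm with a two-finger parallel gripper is mounted at the origin on the work surface. World frame = base frame: x ahead of the robot, y to its left, z up, the work surface at z = 0. Lengths are in m, angles in rad, forces in N, time in s.
With the tool pointing down it reaches from about 0.25 to 0.775 m from the base axis. Payload 4 kg.
Tool frame: the origin (TCP) lies at the very end of the fingers, on their centre line; the grasp point (between the pads) lies 19 mm behind it; z points along the fingers, y is the direction in which the jaws open and shut (so a half turn about z gives the same grasp; the last joint's range is limited). The gripper opens to 85 mm and grips with 20 to 120 N. Pads are 22 mm wide; open, the fingers measure 114 mm over their backs; the gripper's body (76 mm by 85 mm) begins 54 mm behind the grasp point. The pads swing forward as they close: fully open they stand 13 mm farther back than shut.
Start: joints at [1.218, 0.087, 1.371, -0, 1.684, -0.103], TCP at [0.136, 0.533, 0.231] pointing down, gripper open.
Joint ranges: [-3.1, 3.1], [-0.76, 2.03], [0.27, 2.55], [-1.08, 4.22], [0.17, 2.65], [-2.57, 2.57]. Speed limits (rad/s): [2.79, 2.79, 3.14, 3.14, 3.14, 3.14].

## Interface

Orientations are given as a unit quaternion [x, y, z, w].
In Python, from station import r, viewer, hand_in gives the robot as it stands. The module is installed in compiled form; this text tells all that it offers.
- The arm moves only by the tool step_arm, never from a script. Its argument "moves" is a list of rows, each a list of 5 numbers: the opening in per cent of the stroke, from 0 (shut) to 100 (fully open), then the shift along the tool's x, y, z in mm, then the turn about the tool's z in rad. In form: [[hand, dx, dy, dz, spin], ...]. A call has 1 to 20 rows; each row is the pose to reach, as a shift and turn from the pose measured when the call began, along the tool's axes at that moment; what a row does not reach only later rows make up. A row lasts 1/12 s, in which the tool goes at most 41.7 mm and 7.16 degrees, less where a joint would pass 70% of its speed; a pose out of reach is approached as far as the arm can. A call with a gripper value outside its range is refused whole. The fingers move at their own pace and stop on an object; "force" is the grip in N (left out, the last holds). Time passes only in rows, so rows that repeat a pose let the fingers close. It gives the time, the measured TCP pose, the force and the opening at its end, in the units of the state.
- r.observe(): the state, without advancing time (a new reading comes with each control period).
- viewer.snapshot(name): name is "side" or "top" or "wrist"; returns (picture, depth): 400x640x3 uint8, red, green, blue; 400x640 float32, m along the optical axis (not along the pixel's ray), 0 where there is no reading.
- viewer.camera_info(name): a dict with "fx", "fy", "cx", "cy" (pixels), "D" ([k1, k2, p1, p2, k3] as OpenCV has them; the pictures are not rectified), "R" (3x3) and "t" (3): a world point X has camera coordinates R X + t. Camera axes: x right, y down, z forward; pixel columns grow to the right and rows downward; lengths in m; the calibration is good to about 2 mm. A picture is of the moment at which its call begins: read the wrist's pose just before it. camera_info takes no time and is no camera call; for the wrist camera it gives the pose at the moment of the call.
- hand_in(): hands the job in, once; it reports no verdict.
The state is a dict: "time_s": time; "joint_pos": joint angles; "joint_velocities": joint speeds; "joint_efforts": joint torques, N m; "tcp_pos": TCP position; "eef_rot": TCP orientation; "force": force on the tool from outside, world axes, zero at the start; "moment": the same for the moment, N m; "finger_gap": finger opening in m.
Only numpy, scipy, OpenCV 4.12 (cv2) and the standard library are available. Lean on these libraries where they do the work, as an engineer would, in place of code of your own. Each camera call takes 0.05 s, during which the arm holds its last target.

## Working session

There is one attempt and no reset: what is moved stays moved. The work goes in short steps, Python scripts to look and compute and a tool call to move; the robot and the scene stay as the last step left them, time stands still between calls to the robot, and variables do not carry over. Pictures are saved under pics/ and viewed, and the job is handed in when it is done.

Besides the shell and the picture viewer there is one more tool, called after "Request:" as name([rows], argument=value, ...), one row to a line, values as JSON. step_arm: Moves the arm, as the interface text tells. Its arguments: {"type":"object","properties":{"moves":{"type":"array","items":{"type":"array","items":{"type":"number"}}},"force":{"type":"number"}},"required":["moves"]}

```bash
mkdir -p pics; cat > h.py <<'E'
import numpy as np, cv2
from station import r, viewer
def snap(name,tag):
    ci=viewer.camera_info(name); p,d=viewer.snapshot(name)
    cv2.imwrite(f'pics/{tag}.png',p[:,:,::-1]); np.savez(f'pics/{tag}.npz',p=p,d=d,R=ci['R'],t=ci['t'],K=[ci['fx'],ci['fy'],ci['cx'],ci['cy']],D=ci['D'])
def load(tag): return np.load(f'pics/{tag}.npz')
def ray(f,u,v):
    fx,fy,cx,cy=f['K'];K=np.array([[fx,0,cx],[0,fy,cy],[0,0,1]])
    n=cv2.undistortPoints(np.array([[[u,v]]],float),K,f['D'])[0,0]
    R,t=f['R'],f['t']; return -R.T@t, R.T@np.array([n[0],n[1],1.])
def atz(f,u,v,z):
    o,d=ray(f,u,v); return o+d*(z-o[2])/d[2]
def dep(f,u,v):
    o,d=ray(f,u,v); return o+d*f['d'][int(round(v)),int(round(u))]
def cloud(f):
    fx,fy,cx,cy=f['K'];K=np.array([[fx,0,cx],[0,fy,cy],[0,0,1]])
    uu,vv=np.meshgrid(np.arange(640),np.arange(400))
    n=cv2.undistortPoints(np.stack([uu,vv],-1).reshape(-1,1,2).astype(float),K,f['D'])[:,0]
    d=f['d'].reshape(-1); c=np.c_[n,np.ones(len(n))]*d[:,None]
    P=(c-f['t'])@f['R']; P[d==0]=np.nan; return P.reshape(400,640,3)
def proj(f,X):
    fx,fy,cx,cy=f['K'];K=np.array([[fx,0,cx],[0,fy,cy],[0,0,1]])
    return cv2.projectPoints(np.array(X,float).reshape(-1,3),cv2.Rodrigues(f['R'])[0],f['t'],K,f['D'])[0][:,0]
E
python3 - <<'E'
from h import *
for n in ('top','side','wrist'): snap(n,n+'0')
s=r.observe(); print(s)
for n in ('top','side','wrist'):
    f=load(n+'0'); print(n,-f['R'].T@f['t'],f['R'][2])
E
```

```text
{'time_s': 0.15, 'joint_pos': array([ 1.21787677e+00,  8.78430002e-02,  1.37191586e+00,  1.54100161e-05,
        1.68359474e+00, -1.03099375e-01]), 'joint_velocities': array([-0.00017716, -0.00056111, -0.00486423,  0.00144   , -0.00094012,
        0.00104621]), 'joint_efforts': array([ 8.24061735e-04, -3.52372992e+01, -3.13680053e+01, -2.10865901e-04,
        8.00213835e-03,  3.47805864e-07]), 'tcp_pos': array([0.13584431, 0.53256991, 0.23037199]), 'eef_rot': array([ 1.24584623e-01,  9.92208595e-01, -8.55954360e-04, -2.06479892e-04]), 'force': array([ 0.19151499,  0.73279179, -0.78301964]), 'moment': array([ 0.01325983,  0.02634473, -0.02834551]), 'finger_gap': 0.08530097642708771}
top [ 0.2565209  -0.0692523   1.27577197] [ 0.1414596   0.02413107 -0.98964987]
side [ 0.14744021 -1.00544622  0.65515568] [ 0.22199621  0.82666512 -0.5170517 ]
wrist [0.06192049 0.55179419 0.37337353] [ 0.28901487 -0.07473725 -0.95440282]
```

View pics/top0.png

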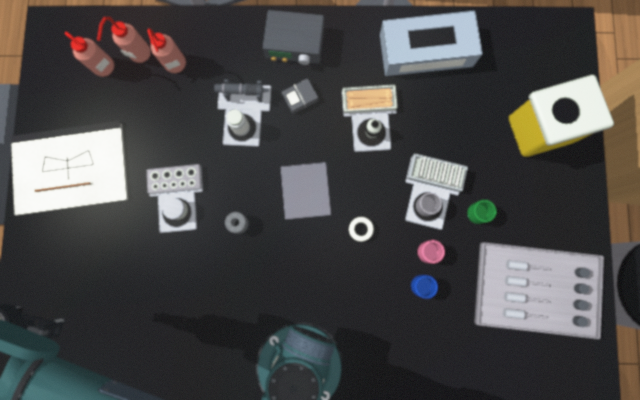

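View pics/side0.png

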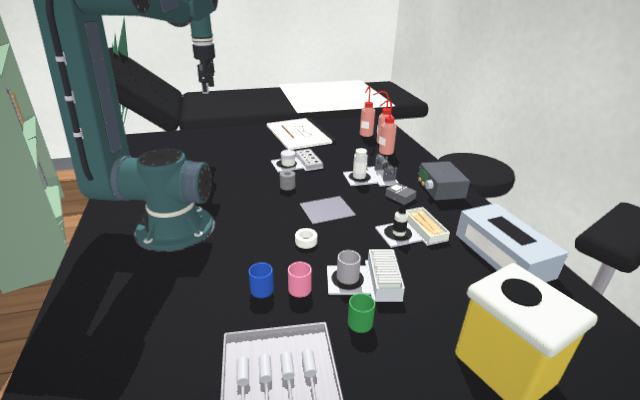

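View pics/wrist0.png

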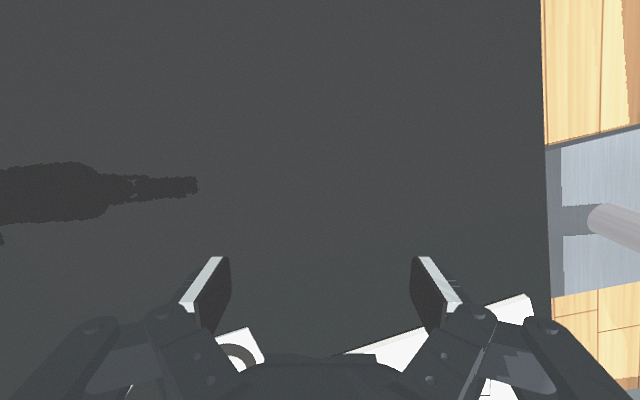

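```bash
python3 - <<'E'
from h import *
f=load('top0');P=cloud(f);p=f['p'];print(f['K'],f['D'])
print('table z',np.nanmedian(P[250:300,100:200,2]),np.nanstd(P[250:300,100:200,2]))
for n,(u,v) in dict(prep=(238,124),ink=(372,127),jar=(175,208),cup=(429,205),roll=(236,222),mat=(305,190),tape=(361,229),pink=(431,251),green=(482,211)).items():
    w=P[v-24:v+24,u-22:u+22].reshape(-1,3); m=w[:,2]>0.02
    h=np.nanmax(w[:,2]); print(n,'at depth',dep(f,u,v).round(4),'max',h.round(4))
c=cv2.resize(p[60:250,130:330],None,fx=4,fy=3*4/3,interpolation=cv2.INTER_CUBIC);cv2.imwrite('pics/c1.png',c[:600,:800,::-1])
c=cv2.resize(p[70:235,310:510],None,fx=4,fy=4,interpolation=cv2.INTER_CUBIC);cv2.imwrite('pics/c2.png',c[:600,:800,::-1])
E
```

```text
[489.93510491 489.93510491 316.72914046 194.21255098] [-0.01897514  0.          0.          0.          0.        ]
table z -0.0011137937394624326 0.002572765386839076
prep at depth [0.6    0.1589 0.0953] max 0.1141
ink at depth [ 0.5983 -0.1759  0.0843] max 0.1034
jar at depth [0.3918 0.3192 0.0524] max 0.0582
cup at depth [ 0.4118 -0.3283  0.0174] max 0.0749
roll at depth [ 0.363   0.173  -0.0034] max 0.0565
mat at depth [ 0.4494 -0.0071  0.0018] max 0.0113
tape at depth [ 0.3489 -0.1547 -0.    ] max 0.0306
pink at depth [ 0.2945 -0.3343  0.0036] max 0.0661
green at depth [ 0.3997 -0.4688  0.0017] max 0.0642
```

View pics/c1.png

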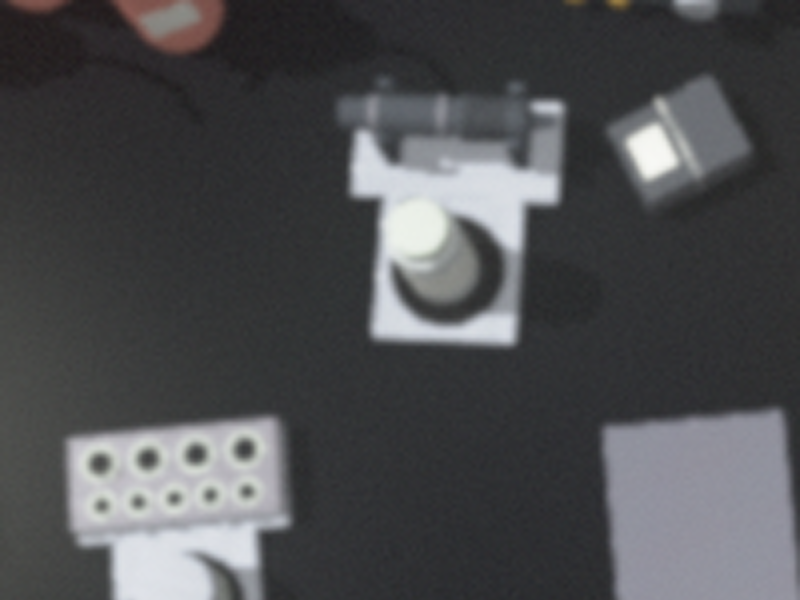

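View pics/c2.png

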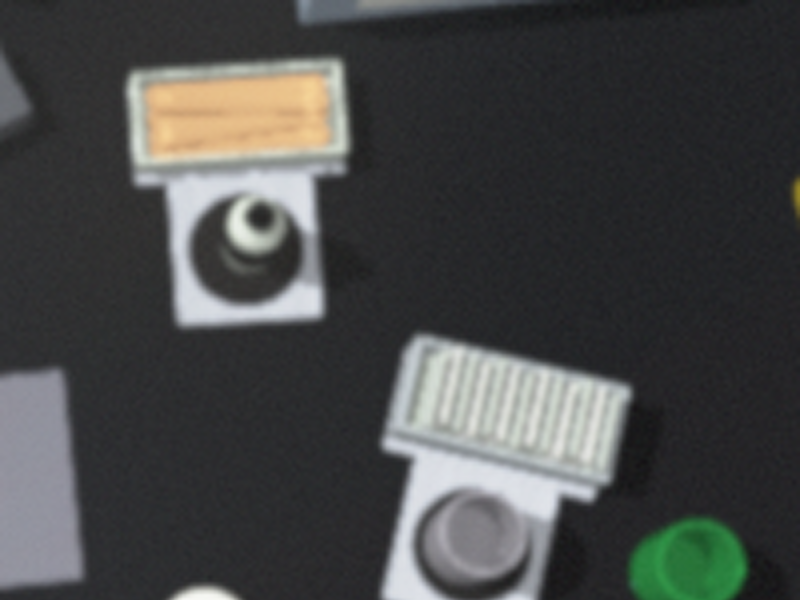

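```bash
python3 - <<'E'
from h import *
f=load('top0');p=f['p']
c=cv2.resize(p[150:245,140:340],None,fx=4,fy=4,interpolation=cv2.INTER_CUBIC);cv2.imwrite('pics/c3.png',c[:600,:800,::-1])
c=cv2.resize(p[145:235,395:510],None,fx=6,fy=6,interpolation=cv2.INTER_CUBIC);cv2.imwrite('pics/c4.png',c[:600,:800,::-1])
g=lambda x,y,o,s,z:atz(f,o[0]+(x+.5)/s-.5,o[1]+(y+.5)/s-.5,z)[:2].round(4)
o=(130,60)
print('mach front',[g(*q,o,4,.007) for q in((372,338),(518,345),(525,205),(383,200))])
print('mach inlay b,l,r',[g(*q,o,4,.0085) for q in((447,323),(392,270),(503,265))])
print('mat',[g(*q,o,4,.004) for q in((603,427),(782,410))])
o=(310,70)
print('spat',[g(*q,o,4,.007) for q in((178,327),(325,318),(316,178),(166,185))])
print('spat inlay l r b t',[g(*q,o,4,.0085) for q in((188,248),(302,248),(247,305),(245,192))])
E
```

```text
mach front [array([0.5699, 0.215 ]), array([0.566 , 0.1171]), array([0.6626, 0.1155]), array([0.6654, 0.2117])]
mach inlay b,l,r [array([0.5802, 0.1648]), array([0.6164, 0.2033]), array([0.6204, 0.1287])]
mat [array([0.5116, 0.0592]), array([ 0.5244, -0.0592])]
spat [array([ 0.5536, -0.1355]), array([ 0.5607, -0.2326]), array([ 0.6564, -0.2272]), array([ 0.6507, -0.1271])]
spat inlay l r b t [array([ 0.607 , -0.1419]), array([ 0.6078, -0.2175]), array([ 0.5686, -0.181 ]), array([ 0.6459, -0.1797])]
```

View pics/c3.png

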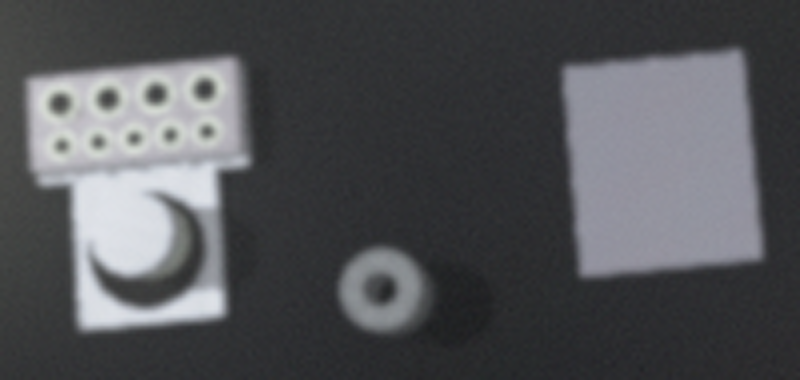

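View pics/c4.png

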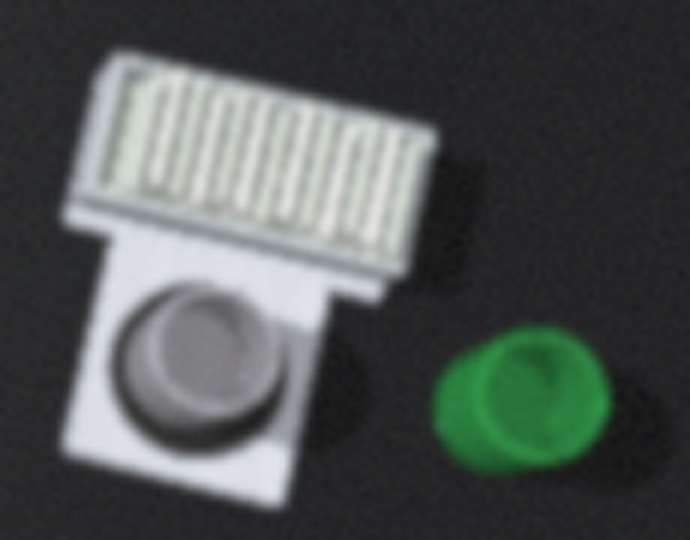

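```bash
cat >> h.py <<'E'
from scipy.spatial.transform import Rotation as Ro
def plan(x,y,z,yawdeg):
    s=r.observe(); M=Ro.from_quat(s['eef_rot']).as_matrix()
    d=M.T@(np.array([x,y,z])-s['tcp_pos'])*1000
    yn=np.degrees(np.arctan2(-M[0,1],M[1,1])); sp=-(yawdeg-yn); 
    print('now',s['tcp_pos'].round(4),'yaw',yn.round(2),'tilt',(M[:2,2]).round(4),'t',s['time_s'],'gap',s['finger_gap'],'| move',d.round(1),'spin',np.radians(sp).round(4), 'F',s['force'].round(1))
E
python3 - <<'E'
from h import *
f=load('top0')
g=lambda x,y,o,s,z:atz(f,o[0]+(x+.5)/s-.5,o[1]+(y+.5)/s-.5,z)[:2].round(4)
o=(140,150)
print('inkcap',[g(*q,o,4,.007) for q in((80,329),(226,317),(218,178),(73,185))])
print('inlay b,r',[g(*q,o,4,.0085) for q in((148,307),(206,245))])
print('roll top',[g(*q,o,4,.05) for q in((338,288),(430,288),(380,248),(380,333))])
print('mat',[g(*q,o,4,.004) for q in((563,66),(742,50),(763,260),(580,277))])
o=(395,145)
print('swab',[g(*q,o,6,.007) for q in((62,456),(286,507),(330,290),(108,245))])
print('inlay l,b',[g(*q,o,6,.0085) for q in((112,367),(195,453))])
plan(0.619,0.165,0.20,-2.3)
E
```

```text
inkcap [array([0.3335, 0.3706]), array([0.3428, 0.2749]), array([0.4342, 0.2848]), array([0.4284, 0.3811])]
inlay b,r [array([0.3484, 0.3261]), array([0.3896, 0.29  ])]
roll top [array([0.3591, 0.193 ]), array([0.3599, 0.1348]), array([0.3848, 0.1674]), array([0.3312, 0.1653])]
mat [array([0.5123, 0.0592]), array([ 0.5244, -0.0592]), array([ 0.385 , -0.0746]), array([0.3723, 0.0445])]
swab [array([ 0.3717, -0.2676]), array([ 0.351 , -0.3635]), array([ 0.4455, -0.3845]), array([ 0.4641, -0.2886])]
inlay l,b [array([ 0.4105, -0.2894]), array([ 0.3736, -0.3246])]
now [0.1358 0.5326 0.2304] yaw -14.31 tilt [-0.0006 -0.0016] t 0.15 gap 0.08530097642708771 | move [-559.  -236.7   30.7] spin -0.2097 F [ 0.2  0.7 -0.8]
```

Request:
step_arm([
  [100,-559,-237,31,-0.21],
  [100,-559,-237,31,-0.21],
  [100,-559,-237,31,-0.21],
  [100,-559,-237,31,-0.21],
  [100,-559,-237,31,-0.21],
  [100,-559,-237,31,-0.21],
  [100,-559,-237,31,-0.21],
  [100,-559,-237,31,-0.21],
  [100,-559,-237,31,-0.21],
  [100,-559,-237,31,-0.21],
  [100,-559,-237,31,-0.21],
  [100,-559,-237,31,-0.21],
  [100,-559,-237,31,-0.21],
  [100,-559,-237,31,-0.21],
  [100,-559,-237,31,-0.21],
  [100,-559,-237,31,-0.21],
  [100,-559,-237,31,-0.21],
  [100,-559,-237,31,-0.21],
])

```text
time_s: 1.65
tcp_pos: [0.6183, 0.165, 0.1991]
eef_rot: [0.02, 1.0, -0.001, -0.001]
force: [0.0, 0.7, -0.2]
finger_gap: 0.0854
```

```bash
python3 - <<'E'
from h import *
snap('wrist','w1'); plan(.619,.165,.2,-2.3)
E
```

```text
now [0.6181 0.1655 0.1996] yaw -2.22 tilt [-0.0014 -0.0013] t 1.7 gap 0.08525035124482731 | move [-0.9 -0.5 -0.4] spin 0.0014 F [-0.5 -0.2  1. ]
```

View pics/w1.png

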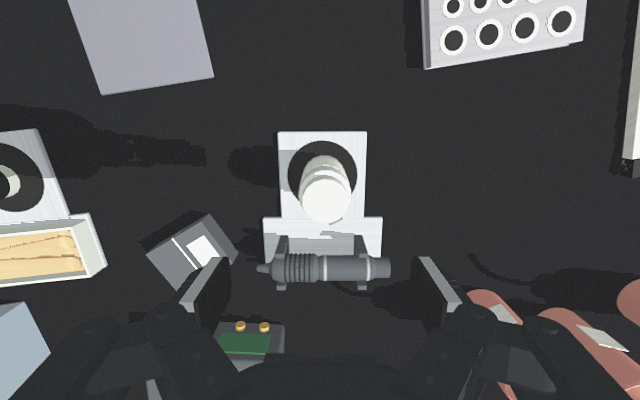

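```bash
python3 - <<'E'
from h import *
f=load('w1');p=f['p']
c=cv2.resize(p[120:240,250:400],None,fx=5,fy=5,interpolation=cv2.INTER_CUBIC);cv2.imwrite('pics/c5.png',c[:,:,::-1])
P=cloud(f);m=P[100:260,240:410].reshape(-1,3);q=m[m[:,2]>.098]
print(len(q),q.mean(0),q.min(0),q.max(0)); 
print('table',np.nanmedian(P[90:110,250:380,2]))
E
```

```text
1753 [0.61480347 0.16934878 0.10762902] [0.59686085 0.15056191 0.09801153] [0.6363134  0.18778485 0.11031626]
table 0.000420482971865681
```

View pics/c5.png

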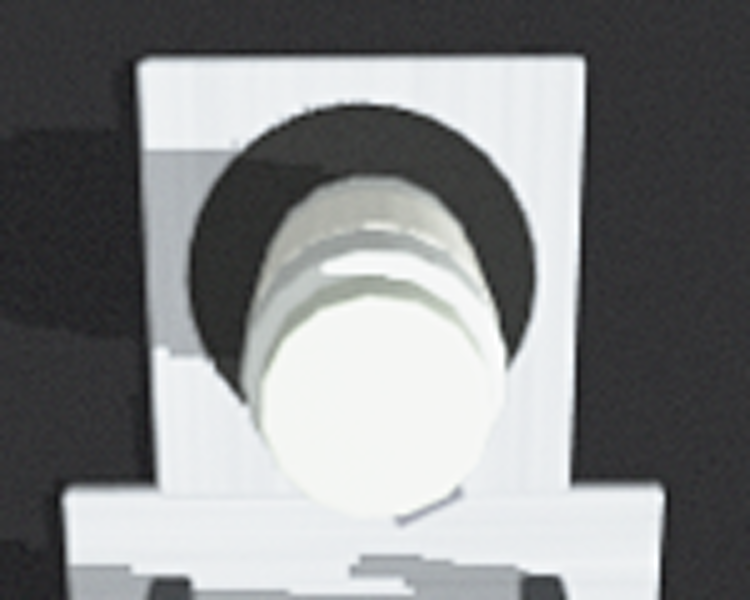

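```bash
cat >> h.py <<'E'
from scipy.optimize import least_squares
def circ(f,pts,o,s,z,rad=None):
    Q=np.array([atz(f,o[0]+(x+.5)/s-.5,o[1]+(y+.5)/s-.5,z)[:2] for x,y in pts])
    if rad: fn=lambda c:np.hypot(*(Q-c).T)-rad; x0=Q.mean(0)
    else: fn=lambda c:np.hypot(*(Q-c[:2]).T)-c[2]; x0=[*Q.mean(0),.03]
    R=least_squares(fn,x0); print('circ',R.x.round(4),'res mm',(R.fun*1000).round(1)); return R.x
def pt(f,q,o,s,z): return atz(f,o[0]+(q[0]+.5)/s-.5,o[1]+(q[1]+.5)/s-.5,z)[:2].round(4)
E
python3 - <<'E'
from h import *
f=load('w1');o=(250,120)
circ(f,[(189,280),(537,275),(365,103),(243,165),(488,165),(240,397),(510,365)],o,5,.0085)
circ(f,[(261,400),(500,400),(380,296),(380,519),(295,325),(465,325)],o,5,.1075)
A=pt(f,(138,60),o,5,.007);B=pt(f,(584,60),o,5,.007);C=pt(f,(572,488),o,5,.007);D=pt(f,(157,490),o,5,.007);print(A,B,C,D,np.degrees(np.arctan2(-(B-A)[0],(B-A)[1])))
print(pt(f,(65,488),o,5,.007),pt(f,(664,488),o,5,.007))
plan(.619,.165,.2,-2.3)
E
```

```text
circ [0.6173 0.1677 0.0383] res mm [ 0.4  0.3  1.2 -1.2 -0.6  0.1 -0.2]
circ [0.6157 0.1698 0.019 ] res mm [ 0.1  0.2 -0.5 -0.2  0.3  0.2]
[0.5671 0.1215] [0.5708 0.2165] [0.668  0.2143] [0.6647 0.1179] -2.2303925305341816
[0.6634 0.0966] [0.6689 0.2356]
now [0.6181 0.1655 0.1996] yaw -2.22 tilt [-0.0014 -0.0013] t 1.7 gap 0.08525035124482731 | move [-0.9 -0.5 -0.4] spin 0.0014 F [-0.5 -0.2  1. ]
```

```bash
python3 - <<'E'
from h import *
plan(.616,.169,.048,-2.3)
E
```

```text
now [0.6181 0.1655 0.1996] yaw -2.22 tilt [-0.0014 -0.0013] t 1.7 gap 0.08525035124482731 | move [  2.    3.6 151.6] spin 0.0014 F [-0.5 -0.2  1. ]
```

Request:
step_arm([
  [100,2,3.6,20,0],
  [100,2,3.6,50,0],
  [100,2,3.6,80,0],
  [100,2,3.6,110,0],
  [100,2,3.6,140,0],
  [100,2,3.6,152,0],
  [100,2,3.6,152,0],
  [100,2,3.6,152,0],
  [40,2,3.6,152,0],
  [40,2,3.6,152,0],
  [40,2,3.6,152,0],
  [40,2,3.6,152,0],
  [40,2,3.6,152,0],
  [40,2,3.6,152,0],
  [40,2,3.6,152,0],
  [40,2,3.6,152,0],
], force=30)

```text
time_s: 3.03
tcp_pos: [0.6174, 0.1691, 0.05]
eef_rot: [0.02, 1.0, -0.0, 0.001]
force: [-0.4, 0.0, 5.7]
finger_gap: 0.045
```

```bash
python3 - <<'E'
from h import *
snap('side','s1');plan(.616,.169,.048,-2.3)
E
```

```text
now [0.6174 0.1691 0.05  ] yaw -2.24 tilt [ 0.0024 -0.0005] t 3.0833 gap 0.04563867421318538 | move [ 1.4 -0.1  2. ] spin 0.001 F [-0.3 -0.1  6.3]
```

View pics/s1.png

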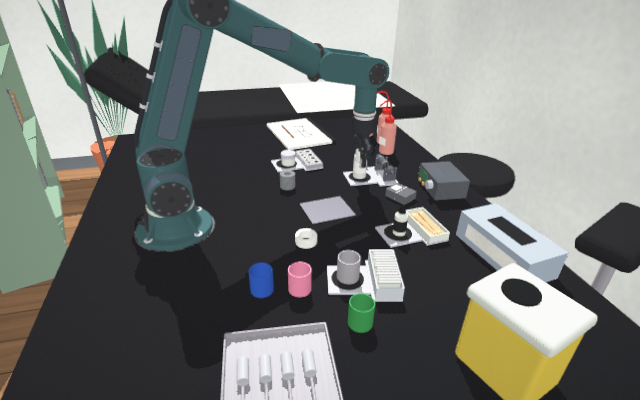

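Request:
step_arm([
  [40,0,0,-20,0],
  [40,0,0,-50,0],
  [40,0,0,-80,0],
  [40,0,0,-105,0],
  [40,0,0,-110,0],
  [40,0,0,-110,0],
])

```text
time_s: 3.58
tcp_pos: [0.6183, 0.1693, 0.1624]
eef_rot: [0.02, 1.0, 0.0, 0.004]
force: [0.4, 0.9, -2.6]
finger_gap: 0.0452
```

```bash
python3 - <<'E'
from h import *
plan(.4137,-.011,.07,6)
snap('wrist','w2')
E
```

```text
now [0.6183 0.1693 0.1624] yaw -2.24 tilt [0.0073 0.0005] t 3.5833 gap 0.04524210177493195 | move [ 198.1 -188.3   90.8] spin -0.1439 F [ 0.4  0.9 -2.6]
```

View pics/w2.png

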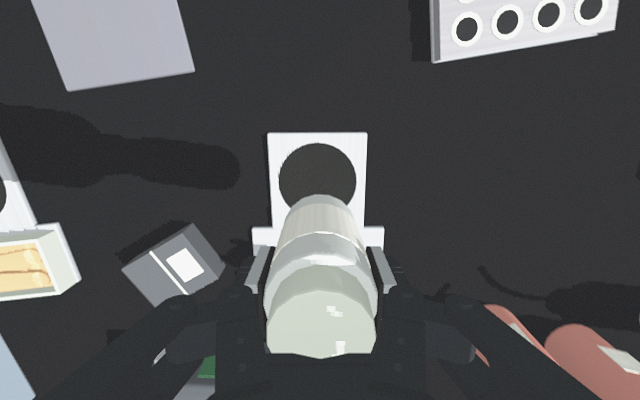

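Request:
step_arm([
  [40,25,-24,0,-0.02],
  [40,55,-52,0,-0.04],
  [40,85,-81,0,-0.06],
  [40,115,-109,0,-0.08],
  [40,145,-138,0,-0.11],
  [40,175,-167,0,-0.13],
  [40,192,-183,0,-0.144],
  [40,198,-188,0,-0.144],
  [40,198,-188,0,-0.144],
  [40,198,-188,0,-0.144],
])

```text
time_s: 4.47
tcp_pos: [0.4117, -0.0106, 0.1577]
eef_rot: [-0.052, 0.999, 0.0, 0.0]
force: [0.5, -0.5, -1.6]
finger_gap: 0.0455
```

```bash
python3 - <<'E'
from h import *
plan(.4137,-.011,.046,6)
snap('wrist','w3')
E
```

```text
now [ 0.4117 -0.0106  0.1577] yaw 5.96 tilt [0.0009 0.0007] t 4.4667 gap 0.04549636188717274 | move [ -1.9  -0.6 111.7] spin -0.0007 F [ 0.5 -0.5 -1.6]
```

View pics/w3.png

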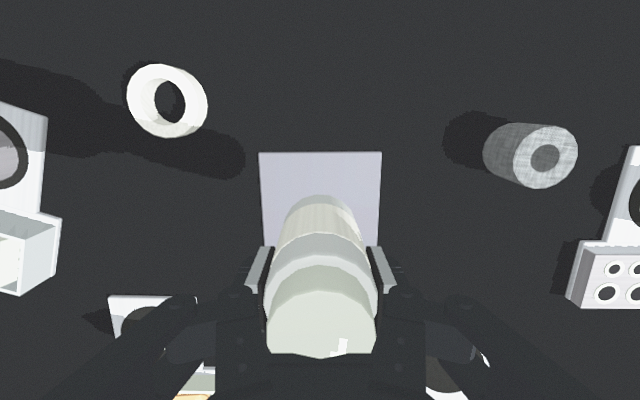

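Request:
step_arm([
  [40,-2,-0.6,30,0],
  [40,-2,-0.6,65,0],
  [40,-2,-0.6,90,0],
  [40,-2,-0.6,102,0],
  [40,-2,-0.6,108,0],
  [40,-2,-0.6,110,0],
  [40,-2,-0.6,111,0],
  [40,-2,-0.6,111,0],
  [40,-2,-0.6,111,0],
])

```text
time_s: 5.27
tcp_pos: [0.4157, -0.0107, 0.0484]
eef_rot: [-0.053, 0.999, 0.0, 0.002]
force: [0.8, 0.4, -2.4]
finger_gap: 0.0451
```

Request:
step_arm([
  [40,0,0,1,0],
  [40,0,0,2,0],
  [40,0,0,3,0],
  [40,0,0,3.5,0],
  [40,0,0,3.5,0],
])

```text
time_s: 5.68
tcp_pos: [0.4161, -0.0108, 0.0455]
eef_rot: [-0.053, 0.999, -0.0, 0.003]
force: [0.2, 0.3, 1.0]
finger_gap: 0.0454
```

Request:
step_arm([
  [60,0,0,0.5,0],
  [75,0,0,0,0],
  [90,0,0,0,0],
  [100,0,0,0,0],
  [100,0,0,-3,0],
  [100,0,0,-20,0],
  [100,0,0,-50,0],
  [100,0,0,-80,0],
  [100,0,0,-110,0],
  [100,0,0,-140,0],
  [100,0,0,-155,0],
  [100,0,0,-155,0],
])

```text
time_s: 6.68
tcp_pos: [0.4176, -0.0112, 0.2055]
eef_rot: [-0.053, 0.999, -0.001, 0.007]
force: [0.1, -0.4, 0.8]
finger_gap: 0.0852
```

```bash
python3 - <<'E'
from h import *
plan(.412,-.329,.2,-12.2)
snap('wrist','w4')
E
```

```text
now [ 0.4176 -0.0112  0.2055] yaw 6.03 tilt [ 0.0145 -0.0015] t 6.6833 gap 0.08521017462012048 | move [  39.1 -315.4    5.9] spin 0.3182 F [ 0.1 -0.4  0.8]
```

View pics/w4.png

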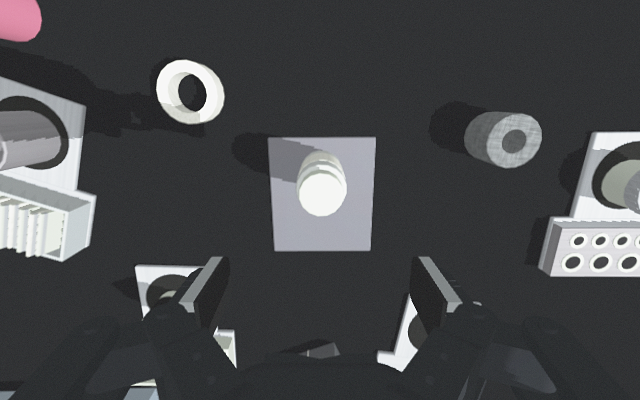

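Request:
step_arm([
  [100,5,-40,3,0.04],
  [100,10,-80,3,0.08],
  [100,15,-120,4,0.12],
  [100,20,-160,4,0.16],
  [100,25,-200,5,0.2],
  [100,30,-240,5,0.24],
  [100,35,-280,6,0.28],
  [100,39,-312,6,0.318],
  [100,39,-315,6,0.318],
  [100,39,-315,6,0.318],
  [100,39,-315,6,0.318],
])

```text
time_s: 7.65
tcp_pos: [0.4102, -0.3274, 0.195]
eef_rot: [0.106, 0.994, 0.002, 0.004]
force: [-0.2, 0.6, -0.4]
finger_gap: 0.0855
```

```bash
python3 - <<'E'
from h import *
plan(.412,-.329,.2,-12.2)
snap('wrist','w5')
p=load('w5')['p'];c=cv2.resize(p[110:240,240:400],None,fx=4,fy=4,interpolation=cv2.INTER_CUBIC);cv2.imwrite('pics/c6.png',c[:,:,::-1])
E
```

```text
now [ 0.4102 -0.3274  0.195 ] yaw -12.19 tilt [0.0076 0.0026] t 7.65 gap 0.08554178781412487 | move [-2.1 -1.2 -5. ] spin 0.0001 F [-0.2  0.6 -0.4]
```

View pics/w5.png

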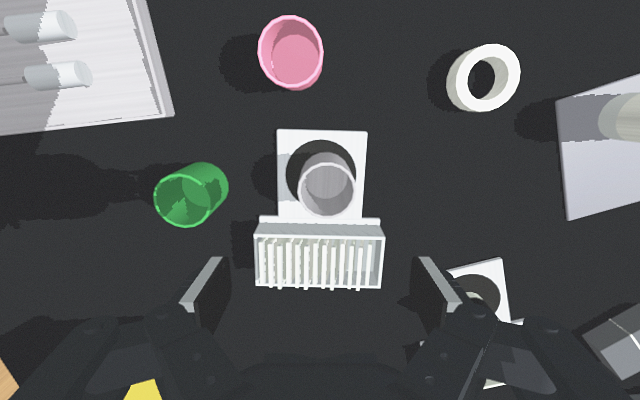

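View pics/c6.png

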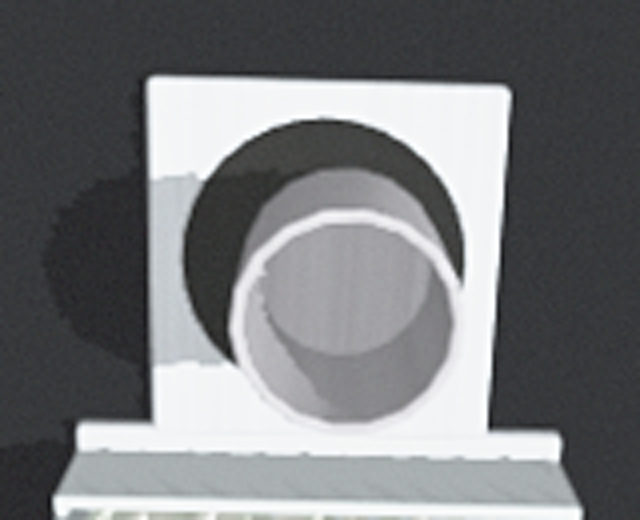

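```bash
python3 - <<'E'
from h import *
f=load('w5');o=(240,110)
I=circ(f,[(183,255),(325,119),(465,255),(215,175),(430,172),(232,362),(195,310)],o,4,.0085)
c=circ(f,[(229,318),(463,318),(346,207),(346,434),(262,240),(430,240)],o,4,.0685)
A=pt(f,(148,76),o,4,.007);B=pt(f,(511,87),o,4,.007);C=pt(f,(488,430),o,4,.007);D=pt(f,(155,425),o,4,.007);print(A,B,C,D,np.degrees(np.arctan2(-(B-A)[0],(B-A)[1])))
plan(c[0],c[1],.038,-12.2)
P=cloud(f);q=P[190:225,290:360].reshape(-1,3);q=q[q[:,2]>.06];print(q.min(0),q.max(0),q.mean(0))
E
```

```text
circ [ 0.4092 -0.3252  0.0383] res mm [ 0.3  0.6  0.3 -0.4 -0.6  0.1 -0.2]
circ [ 0.4103 -0.3209  0.0268] res mm [-0.2 -0.1 -0.   0.1  0.2  0.1]
[ 0.3507 -0.3599] [ 0.3736 -0.2673] [ 0.4675 -0.2896] [ 0.4456 -0.3827] -13.890564200075394
now [ 0.4106 -0.3269  0.1956] yaw -12.13 tilt [0.0084 0.0018] t 7.7 gap 0.08534728488339724 | move [  2.7   5.3 157.6] spin 0.0012 F [0.3 0.5 0.4]
[ 0.40441755 -0.34688204  0.06019797] [ 0.43735827 -0.29420211  0.0710155 ] [ 0.42686762 -0.32313839  0.06706683]
```

```bash
python3 - <<'E'
from h import *
snap('top','t2')
f=load('w4');c=cv2.resize(f['p'][135:225,270:380],None,fx=6,fy=6,interpolation=cv2.INTER_CUBIC);cv2.imwrite('pics/c7.png',c[:,:,::-1])
f=load('t2');c=cv2.resize(f['p'][150:230,260:350],None,fx=7,fy=7,interpolation=cv2.INTER_CUBIC);cv2.imwrite('pics/c8.png',c[:,:,::-1])
E
```

```text
(no output)
```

View pics/c7.png

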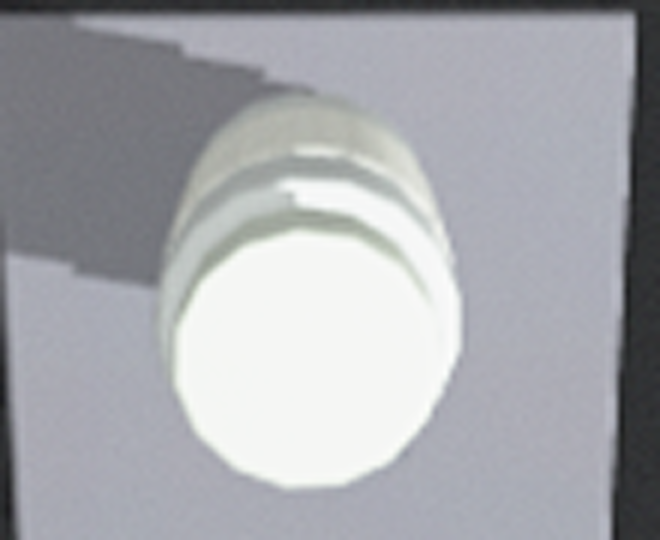

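View pics/c8.png

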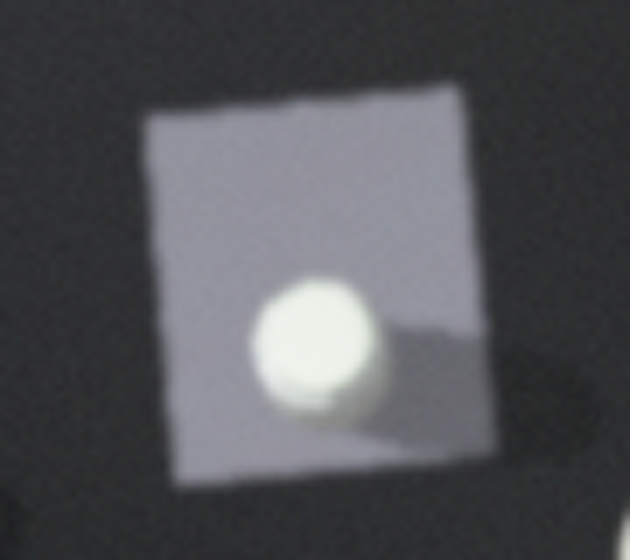

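```bash
python3 - <<'E'
from h import *
f=load('w4');circ(f,[(172,360),(446,360),(308,230),(308,489),(205,270),(415,270),(215,450),(400,450)],(270,135),6,.103)
f=load('t2');circ(f,[(252,338),(372,338),(313,280),(313,397)],(260,150),7,.103)
# mat centre both
f2=load('w4')
print(pt(f2,(268,137),(0,0),1,.004),pt(f2,(376,137),(0,0),1,.004),pt(f2,(371,250),(0,0),1,.004),pt(f2,(275,250),(0,0),1,.004))
print([pt(f,q,(260,150),7,.004) for q in((146,115),(462,88),(497,452),(176,487))])
E
```

```text
circ [ 0.4139 -0.0107  0.0189] res mm [ 0.1  0.1 -0.5  0.3  0.2  0.4 -0.1 -0.4]
circ [ 0.4148 -0.0103  0.0206] res mm [ 0.2  0.2 -0.2 -0.2]
[ 0.3843 -0.0724] [0.3718 0.0457] [0.5089 0.0619] [ 0.5216 -0.0566]
[array([0.5126, 0.0591]), array([ 0.5243, -0.0603]), array([ 0.3863, -0.0751]), array([0.3716, 0.0443])]
```

```bash
python3 - <<'E'
from h import *
plan(.411,-.322,.035,-13)
E
```

```text
now [ 0.4108 -0.3268  0.1961] yaw -12.09 tilt [0.009 0.001] t 7.75 gap 0.08508075774091997 | move [  2.2   4.3 161.1] spin 0.0159 F [-0.7  0.9  0.1]
```

Request:
step_arm([
  [100,2.2,4.3,20,0.016],
  [100,2.2,4.3,50,0.016],
  [100,2.2,4.3,80,0.016],
  [100,2.2,4.3,110,0.016],
  [100,2.2,4.3,140,0.016],
  [100,2.2,4.3,158,0.016],
  [100,2.2,4.3,162,0.016],
  [100,2.2,4.3,162,0.016],
  [50,2.2,4.3,162,0.016],
  [50,2.2,4.3,162,0.016],
  [50,2.2,4.3,162,0.016],
  [50,2.2,4.3,162,0.016],
  [50,2.2,4.3,162,0.016],
  [50,2.2,4.3,162,0.016],
  [50,2.2,4.3,162,0.016],
], force=25)

```text
time_s: 9.0
tcp_pos: [0.4123, -0.323, 0.0365]
eef_rot: [0.113, 0.994, -0.0, 0.006]
force: [0.4, 1.3, 6.1]
finger_gap: 0.0523
```

```bash
python3 - <<'E'
from h import *
plan(.618,.1665,.16,-2.3)
E
```

```text
now [ 0.4123 -0.323   0.0365] yaw -13.01 tilt [ 0.0125 -0.0018] t 9.0 gap 0.05226674214050189 | move [ -91.7  523.4 -121.7] spin -0.1869 F [0.4 1.3 6.1]
```

Request:
step_arm([
  [50,0,0,-15,0],
  [50,0,0,-40,0],
  [50,0,0,-75,0],
  [50,0,0,-110,0],
  [50,0,0,-125,0],
  [50,0,0,-125,0],
])

```text
time_s: 9.5
tcp_pos: [0.4127, -0.3249, 0.1672]
eef_rot: [0.113, 0.993, -0.004, 0.01]
force: [0.1, -0.1, 0.0]
finger_gap: 0.0525
```

```bash
python3 - <<'E'
from h import *
plan(.618,.1665,.16,-2.3)
snap('wrist','w6');snap('side','s6')
p=load('s6')['p'];c=cv2.resize(p[130:330,230:430],None,fx=3,fy=3,interpolation=cv2.INTER_CUBIC);cv2.imwrite('pics/c9.png',c[:,:,::-1])
E
```

```text
now [ 0.4127 -0.3249  0.1672] yaw -13.02 tilt [ 0.02   -0.0094] t 9.5 gap 0.05245752359995656 | move [-89.2 525.    6.7] spin -0.1871 F [ 0.1 -0.1  0. ]
```

View pics/w6.png

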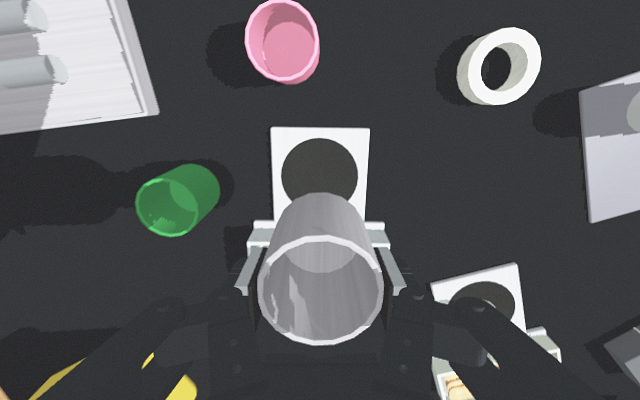

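View pics/c9.png

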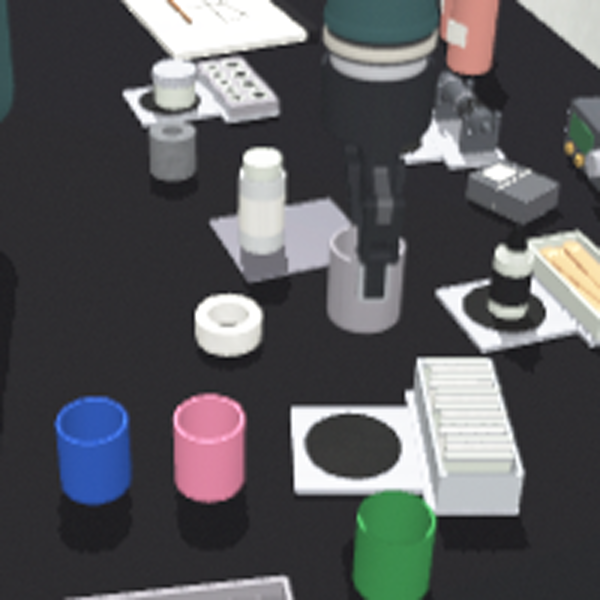

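Request:
step_arm([
  [50,0,0,0,0],
  [50,0,0,0,0],
  [50,0,0,0,0],
])

```text
time_s: 9.85
tcp_pos: [0.4097, -0.3219, 0.1588]
eef_rot: [0.113, 0.994, 0.001, 0.005]
force: [-0.1, -0.4, -1.4]
finger_gap: 0.0522
```

```bash
python3 - <<'E'
from h import *
plan(.618,.1665,.16,-2.3);s=r.observe();print(s['joint_velocities'].round(3),s['joint_pos'].round(3))
E
```

```text
now [ 0.4097 -0.3219  0.1588] yaw -13.02 tilt [0.0094 0.0013] t 9.85 gap 0.05217582681381282 | move [-92.9 522.8   1.4] spin -0.1871 F [-0.1 -0.4 -1.4]
[ 0.001 -0.004 -0.012  0.002  0.001 -0.   ] [-0.779  0.044  1.561  0.007  1.531 -2.123]
```

Request:
step_arm([
  [50,-6,35,0,-0.01],
  [50,-13,72,0,-0.03],
  [50,-20,112,0,-0.04],
  [50,-27,152,0,-0.055],
  [50,-34,192,0,-0.07],
  [50,-41,232,0,-0.085],
  [50,-48,272,0,-0.1],
  [50,-55,312,0,-0.115],
  [50,-62,352,0,-0.13],
  [50,-69,392,0,-0.145],
  [50,-76,432,0,-0.16],
  [50,-83,470,0,-0.17],
  [50,-89,500,0,-0.18],
  [50,-93,518,1,-0.187],
  [50,-93,523,1,-0.187],
  [50,-93,523,1,-0.187],
  [50,-93,523,1,-0.187],
  [50,-93,523,1,-0.187],
])

```text
time_s: 11.35
tcp_pos: [0.6177, 0.1653, 0.1599]
eef_rot: [0.021, 1.0, 0.0, 0.004]
force: [-0.5, -0.0, -1.6]
finger_gap: 0.0522
```

```bash
python3 - <<'E'
from h import *
plan(.618,.1665,.037,-2.3)
snap('wrist','w7')
p=load('w7')['p'];c=cv2.resize(p[110:360,200:440],None,fx=2.4,fy=2.4,interpolation=cv2.INTER_CUBIC);cv2.imwrite('pics/c10.png',c[:,:,::-1])
E
```

```text
now [0.6177 0.1653 0.1599] yaw -2.39 tilt [0.0082 0.0004] t 11.35 gap 0.05220567236529035 | move [  0.7   1.1 122.9] spin -0.0016 F [-0.5 -0.  -1.6]
```

View pics/c10.png

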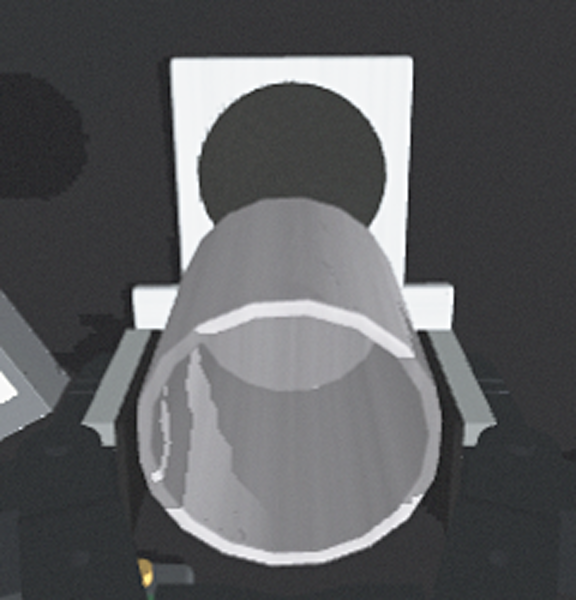

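```bash
python3 - <<'E'
from h import *
f=load('w7');o=(200,110)
circ(f,[(138,430),(441,430),(290,299),(290,565)],o,2.4,.1919)
circ(f,[(198,170),(386,170),(293,82),(225,110),(360,110),(210,225),(378,220)],o,2.4,.0085)
E
```

```text
circ [0.6161 0.1657 0.0265] res mm [-0.2 -0.2  0.2  0.2]
circ [0.6177 0.1673 0.0394] res mm [-0.5 -0.8  0.5  0.   0.1  0.3  0.5]
```

```bash
python3 - <<'E'
from h import *
plan(.6193,.1668,.037,-2.3)
E
```

```text
now [0.6178 0.1652 0.1603] yaw -2.41 tilt [0.0088 0.0006] t 11.4 gap 0.05232629556658245 | move [ -0.4   1.5 123.3] spin -0.0019 F [-0.7 -0.1 -1.6]
```

Request:
step_arm([
  [50,-0.4,1.5,20,0],
  [50,-0.4,1.5,50,0],
  [50,-0.4,1.5,80,0],
  [50,-0.4,1.5,105,0],
  [50,-0.4,1.5,115,0],
  [50,-0.4,1.5,118,0],
  [50,-0.4,1.5,120,0],
  [50,-0.4,1.5,120,0],
  [50,-0.4,1.5,120,0],
  [50,-0.4,1.5,120,0],
])

```text
time_s: 12.23
tcp_pos: [0.6207, 0.1669, 0.0426]
eef_rot: [0.021, 1.0, 0.001, 0.006]
force: [-0.1, -0.8, -1.5]
finger_gap: 0.0523
```

Request:
step_arm([
  [50,1.4,0,2,0],
  [50,1.4,0,4,0],
  [50,1.4,0,5,0],
  [50,1.4,0,6,0],
  [50,1.4,0,7,0],
  [50,1.4,0,7,0],
  [50,1.4,0,7,0],
])

```text
time_s: 12.82
tcp_pos: [0.6195, 0.1671, 0.0366]
eef_rot: [0.021, 1.0, 0.001, 0.007]
force: [-3.1, 0.2, 4.7]
finger_gap: 0.0523
```

Contact; release and rise.

Request:
step_arm([
  [65,0,0,-0.5,0],
  [75,0,0,-0.5,0],
  [90,0,0,-0.5,0],
  [100,0,0,-0.5,0],
  [100,0,0,-4,0],
  [100,0,0,-20,0],
  [100,0,0,-50,0],
  [100,0,0,-80,0],
  [100,0,0,-110,0],
  [100,0,0,-140,0],
  [100,0,0,-160,0],
  [100,0,0,-163,0],
  [100,0,0,-163,0],
  [100,0,0,-163,0],
])

```text
time_s: 13.98
tcp_pos: [0.6168, 0.1668, 0.198]
eef_rot: [0.021, 1.0, 0.001, 0.006]
force: [0.4, -0.5, -0.7]
finger_gap: 0.0855
```

```bash
python3 - <<'E'
from h import *
plan(.607,-.18,.2,4.2)
snap('wrist','w8');snap('top','t8')
p=load('w8')['p'];c=cv2.resize(p[110:240,240:400],None,fx=4,fy=4,interpolation=cv2.INTER_CUBIC);cv2.imwrite('pics/c11.png',c[:,:,::-1])
E
```

```text
now [0.6168 0.1668 0.198 ] yaw -2.41 tilt [0.011 0.001] t 13.9833 gap 0.08551962738219408 | move [  -4.8 -346.9   -2.5] spin -0.1154 F [ 0.4 -0.5 -0.7]
```

View pics/c11.png

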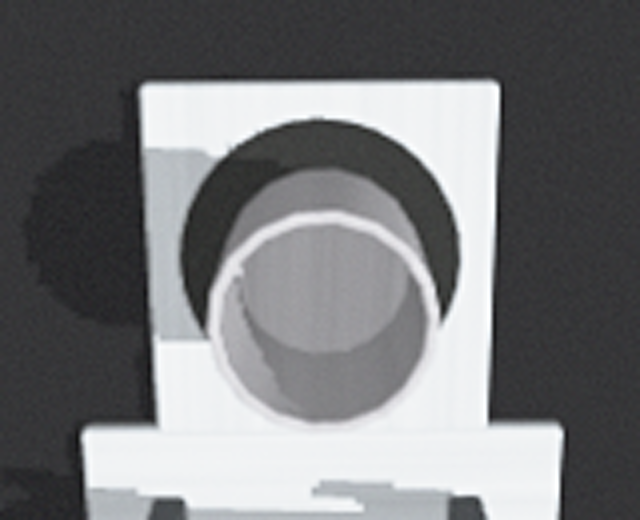

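```bash
python3 - <<'E'
from h import *
f=load('w8');o=(240,110)
I=circ(f,[(181,250),(461,250),(321,119),(213,175),(430,175),(205,330),(443,320)],o,4,.0085)
c=circ(f,[(209,320),(439,320),(325,210),(325,430),(245,240),(405,240)],o,4,.0685)
b=pt(f,(325,170),o,4,.0085); print(b, I[0]-b[0],'expect 27+ centre')
a=pt(f,(321,119),o,4,.0085);print(a)
f=load('t8');c=cv2.resize(f['p'][75:150,200:290],None,fx=8,fy=8,interpolation=cv2.INTER_CUBIC);cv2.imwrite('pics/c12.png',c[:,:,::-1])
E
```

```text
circ [0.6163 0.1674 0.0383] res mm [ 0.4  0.4  0.5 -0.6 -0.4 -0.1 -0.1]
circ [0.6169 0.168  0.0264] res mm [ 0.1 -0.  -0.2 -0.1 -0.   0.2]
[0.5912 0.1695] 0.025118576897192324 expect 27+ centre
[0.5776 0.169 ]
```

View pics/c12.png

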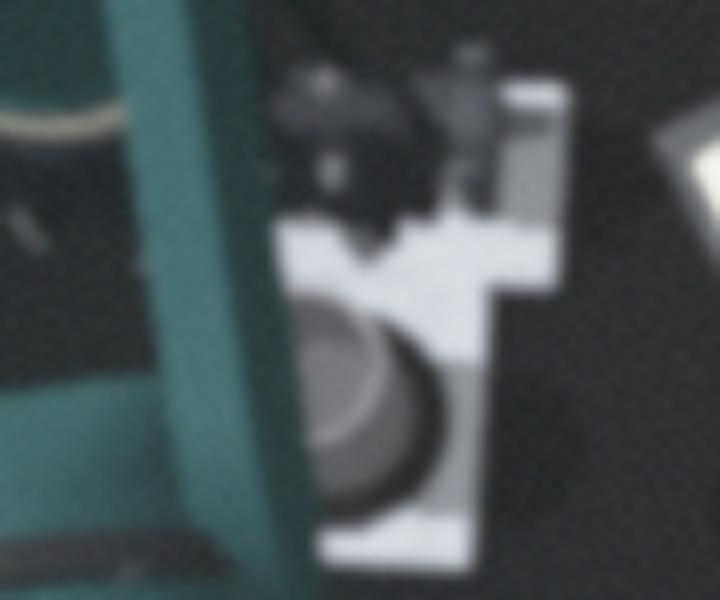

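Request:
step_arm([
  [100,0,-40,-2,-0.01],
  [100,-1,-80,-2,-0.03],
  [100,-1,-120,-2,-0.04],
  [100,-2,-160,-2,-0.06],
  [100,-3,-200,-2,-0.07],
  [100,-4,-240,-2,-0.08],
  [100,-4,-280,-2,-0.1],
  [100,-5,-315,-2,-0.115],
  [100,-5,-342,-2,-0.115],
  [100,-5,-347,-2,-0.115],
  [100,-5,-347,-2,-0.115],
  [100,-5,-347,-2,-0.115],
])

```text
time_s: 15.08
tcp_pos: [0.6061, -0.1796, 0.1964]
eef_rot: [-0.036, 0.999, 0.001, 0.003]
force: [0.2, -0.4, -0.2]
finger_gap: 0.0853
```

```bash
python3 - <<'E'
from h import *
plan(.607,-.18,.05,4.2)
snap('wrist','w9');snap('top','t9')
p=load('w9')['p'];c=cv2.resize(p[110:240,240:400],None,fx=4,fy=4,interpolation=cv2.INTER_CUBIC);cv2.imwrite('pics/c13.png',c[:,:,::-1])
f=load('t9');c=cv2.resize(f['p'][75:150,200:290],None,fx=8,fy=8,interpolation=cv2.INTER_CUBIC);cv2.imwrite('pics/c12.png',c[:,:,::-1])
E
```

```text
now [ 0.6061 -0.1796  0.1964] yaw 4.16 tilt [0.0054 0.0026] t 15.0833 gap 0.0853110748098024 | move [-1.000e-01 -7.000e-01  1.464e+02] spin -0.0007 F [ 0.2 -0.4 -0.2]
```

View pics/c13.png

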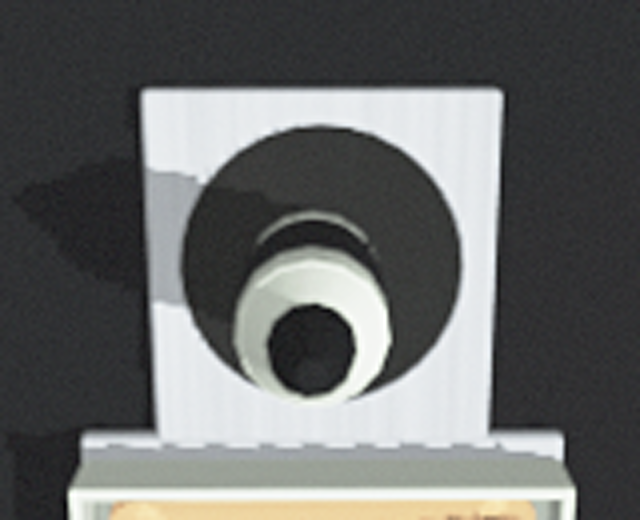

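View pics/c12.png

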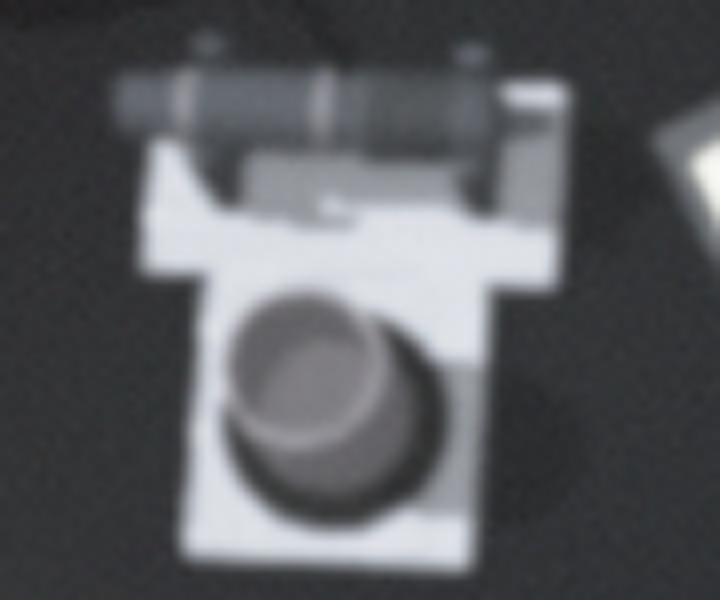

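```bash
python3 - <<'E'
from h import *
f=load('w9');o=(240,110)
I=circ(f,[(181,260),(461,260),(321,125),(213,185),(430,185),(205,340),(392,383)],o,4,.0085)
c=circ(f,[(233,330),(391,330),(312,405),(312,248)],o,4,.0685)
b=pt(f,(312,211),o,4,.0085); print(b, b[0]+.018)
A=pt(f,(142,89),o,4,.007);B=pt(f,(503,90),o,4,.007);print(np.degrees(np.arctan2(-(B-A)[0],(B-A)[1])))
f=load('t9');circ(f,[(188,248),(302,248),(247,305),(245,192)],(310,70),4,.0085)
P=cloud(load('w9'));q=P[160:220,290:350].reshape(-1,3);q=q[q[:,2]>.05];print(q.min(0),q.max(0))
E
```

```text
circ [ 0.6066 -0.1788  0.0383] res mm [ 0.3  0.2  1.1 -0.9 -0.8 -0.   0.1]
circ [ 0.6063 -0.1812  0.0184] res mm [-0.3 -0.3  0.3  0.3]
[ 0.5905 -0.1825] 0.6085
4.025733194972695
circ [ 0.6072 -0.1797  0.0382] res mm [-0.4 -0.4  0.4  0.4]
[ 0.5897484  -0.19898168  0.05002303] [ 0.62531671 -0.16319214  0.09988294]
```

```bash
python3 - <<'E'
from h import *
plan(.607,-.181,.034,4.1)
E
```

```text
now [ 0.6065 -0.1786  0.1973] yaw 4.28 tilt [0.0068 0.0018] t 15.1833 gap 0.08533558638435892 | move [  0.8  -2.7 163.3] spin 0.0032 F [-0.5  0.1  0.1]
```

Request:
step_arm([
  [100,0.8,-2.7,20,0],
  [100,0.8,-2.7,50,0],
  [100,0.8,-2.7,80,0],
  [100,0.8,-2.7,110,0],
  [100,0.8,-2.7,140,0],
  [100,0.8,-2.7,158,0],
  [100,0.8,-2.7,163,0],
  [100,0.8,-2.7,163,0],
  [60,0.8,-2.7,163,0],
  [30,0.8,-2.7,163,0],
  [30,0.8,-2.7,163,0],
  [30,0.8,-2.7,163,0],
  [30,0.8,-2.7,163,0],
  [30,0.8,-2.7,163,0],
  [30,0.8,-2.7,163,0],
  [30,0.8,-2.7,163,0],
  [30,0.8,-2.7,163,0],
], force=25)

```text
time_s: 16.6
tcp_pos: [0.6081, -0.1815, 0.0364]
eef_rot: [-0.037, 0.999, 0.0, 0.005]
force: [-0.4, 0.6, 5.8]
finger_gap: 0.0354
```

Grip z 0.0364. Lift.

Request:
step_arm([
  [30,0,0,-15,0],
  [30,0,0,-40,0],
  [30,0,0,-75,0],
  [30,0,0,-110,0],
  [30,0,0,-125,0],
  [30,0,0,-125,0],
  [30,0,0,-125,0],
  [30,0,0,-125,0],
])

```text
time_s: 17.27
tcp_pos: [0.6057, -0.1812, 0.1586]
eef_rot: [-0.037, 0.999, 0.001, 0.003]
force: [-0.7, 0.4, -1.4]
finger_gap: 0.0354
```

```bash
python3 - <<'E'
from h import *
plan(.483,-.004,.16,6)
E
```

```text
now [ 0.6057 -0.1812  0.1586] yaw 4.26 tilt [0.0059 0.0024] t 17.2667 gap 0.035402193358183995 | move [109.2 185.8  -1.7] spin -0.0304 F [-0.7  0.4 -1.4]
```

Request:
step_arm([
  [30,17,30,0,-0.01],
  [30,35,64,0,-0.01],
  [30,54,98,0,-0.02],
  [30,73,132,0,-0.02],
  [30,90,160,0,-0.03],
  [30,100,180,-1,-0.03],
  [30,102,187,-1,-0.03],
  [30,102,187,-1,-0.03],
  [30,102,187,-1,-0.03],
])

```text
time_s: 18.02
tcp_pos: [0.4897, -0.0026, 0.1578]
eef_rot: [-0.052, 0.999, 0.001, 0.002]
force: [0.7, -0.6, -0.8]
finger_gap: 0.0354
```

```bash
python3 - <<'E'
from h import *
plan(.490,-.003,.034,6)
snap('wrist','w10')
E
```

```text
now [ 0.4897 -0.0026  0.1578] yaw 6.01 tilt [0.0036 0.0019] t 18.0167 gap 0.03543137158111577 | move [  0.3  -0.6 123.8] spin 0.0001 F [ 0.7 -0.6 -0.8]
```

View pics/w10.png

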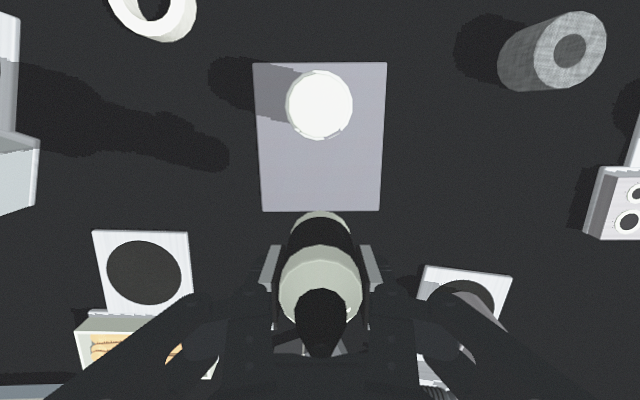

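Request:
step_arm([
  [30,0,-0.6,20,0],
  [30,0,-0.6,50,0],
  [30,0,-0.6,80,0],
  [30,0,-0.6,105,0],
  [30,0,-0.6,115,0],
  [30,0,-0.6,119,0],
  [30,0,-0.6,121,0],
  [30,0,-0.6,122,0],
  [30,0,-0.6,122,0],
  [30,0,-0.6,122,0],
])

```text
time_s: 18.9
tcp_pos: [0.4921, -0.0037, 0.0378]
eef_rot: [-0.052, 0.999, 0.001, 0.004]
force: [0.1, -0.3, -0.5]
finger_gap: 0.0352
```

Request:
step_arm([
  [30,0,0,2,0],
  [30,0,0,4,0],
  [30,0,0,5,0],
  [30,0,0,6,0],
  [30,0,0,7,0],
  [30,0,0,7,0],
  [30,0,0,7,0],
])

```text
time_s: 19.48
tcp_pos: [0.4922, -0.0036, 0.0318]
eef_rot: [-0.052, 0.999, 0.0, 0.004]
force: [-2.6, -0.0, 4.9]
finger_gap: 0.0352
```

Request:
step_arm([
  [50,0,0,-0.5,0],
  [65,0,0,-0.5,0],
  [80,0,0,-0.5,0],
  [100,0,0,-0.5,0],
  [100,0,0,-4,0],
  [100,0,0,-20,0],
  [100,0,0,-50,0],
  [100,0,0,-80,0],
  [100,0,0,-110,0],
  [100,0,0,-140,0],
  [100,0,0,-165,0],
  [100,0,0,-167,0],
  [100,0,0,-167,0],
  [100,0,0,-167,0],
])

```text
time_s: 20.65
tcp_pos: [0.4905, -0.0038, 0.1979]
eef_rot: [-0.052, 0.999, 0.001, 0.003]
force: [-0.3, -0.3, -1.1]
finger_gap: 0.0855
```

```bash
python3 - <<'E'
from h import *
plan(.388,.328,.2,5.5)
snap('wrist','w11')
E
```

```text
now [ 0.4905 -0.0038  0.1979] yaw 5.95 tilt [0.0064 0.0015] t 20.65 gap 0.0855039111770182 | move [ 67.5 340.7  -2.2] spin 0.0079 F [-0.3 -0.3 -1.1]
```

View pics/w11.png

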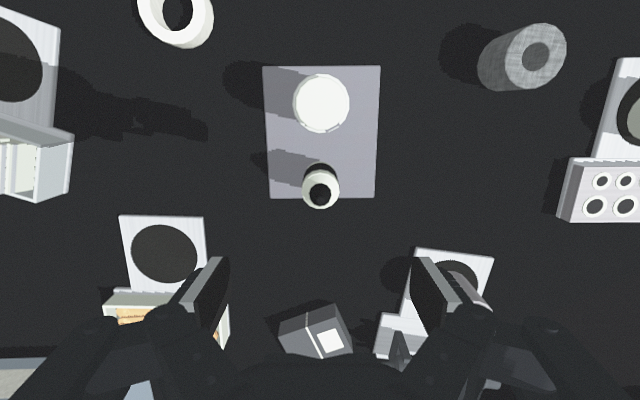

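Both bottles stand on the mat at (321,103) and (320,188). On to the jar.

Request:
step_arm([
  [100,8,40,-1,0],
  [100,16,80,-1,0],
  [100,24,120,-1,0],
  [100,32,160,-1,0],
  [100,40,200,-1,0],
  [100,48,240,-2,0],
  [100,56,280,-2,0.008],
  [100,64,318,-2,0.008],
  [100,67,340,-2,0.008],
  [100,67,341,-2,0.008],
  [100,67,341,-2,0.008],
  [100,67,341,-2,0.008],
])

```text
time_s: 21.7
tcp_pos: [0.3876, 0.3275, 0.1974]
eef_rot: [-0.048, 0.999, -0.0, 0.001]
force: [-0.0, -0.6, -0.2]
finger_gap: 0.0857
```

```bash
python3 - <<'E'
from h import *
plan(.388,.328,.2,5.5)
snap('wrist','w12')
p=load('w12')['p'];c=cv2.resize(p[110:240,240:400],None,fx=4,fy=4,interpolation=cv2.INTER_CUBIC);cv2.imwrite('pics/c14.png',c[:,:,::-1])
E
```

```text
now [0.3876 0.3275 0.1974] yaw 5.49 tilt [ 0.002  -0.0008] t 21.7 gap 0.08567570518317018 | move [-0.4  0.4 -2.6] spin -0.0001 F [-0.  -0.6 -0.2]
```

View pics/c14.png

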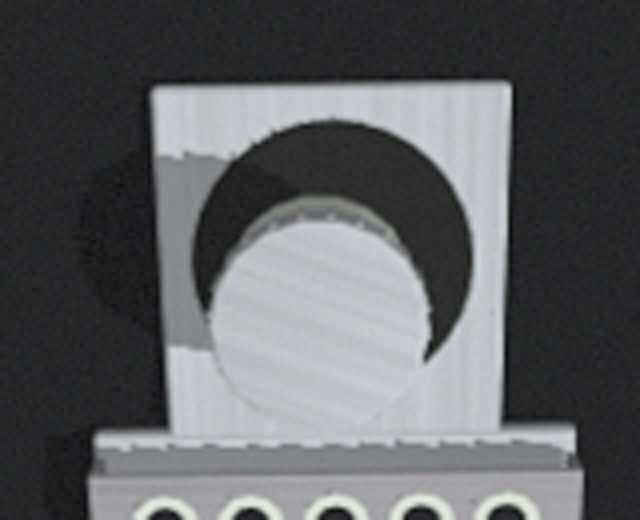

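```bash
python3 - <<'E'
from h import *
f=load('w12');o=(240,110)
I=circ(f,[(192,255),(473,255),(333,119),(225,175),(440,175),(207,320),(440,340)],o,4,.0085)
c=circ(f,[(210,325),(431,325),(320,219),(320,430),(245,250),(395,250)],o,4,.0525)
A=pt(f,(153,86),o,4,.007);B=pt(f,(511,83),o,4,.007);print(np.degrees(np.arctan2(-(B-A)[0],(B-A)[1])))
plan(c[0]+.0005,c[1],.022,5.3)
E
```

```text
circ [0.3854 0.3304 0.0383] res mm [ 0.2  0.6  0.6 -0.8 -0.5  0.3 -0.5]
circ [0.3921 0.3279 0.0266] res mm [ 0.2  0.3  0.2 -0.2 -0.2 -0.3]
5.99319150039874
now [0.388  0.3272 0.1978] yaw 5.43 tilt [ 0.0027 -0.0002] t 21.75 gap 0.08565639774399689 | move [ -4.2   0.3 175.9] spin 0.0023 F [-0.2 -1.5  0.5]
```

Request:
step_arm([
  [100,-4.2,0.3,20,0],
  [100,-4.2,0.3,50,0],
  [100,-4.2,0.3,85,0],
  [100,-4.2,0.3,120,0],
  [100,-4.2,0.3,150,0],
  [100,-4.2,0.3,168,0],
  [100,-4.2,0.3,175,0],
  [100,-4.2,0.3,175,0],
  [80,-4.2,0.3,175,0],
  [50,-4.2,0.3,175,0],
  [50,-4.2,0.3,175,0],
  [50,-4.2,0.3,175,0],
  [50,-4.2,0.3,175,0],
  [50,-4.2,0.3,175,0],
  [50,-4.2,0.3,175,0],
  [50,-4.2,0.3,175,0],
], force=30)

```text
time_s: 23.08
tcp_pos: [0.3943, 0.3287, 0.0254]
eef_rot: [-0.047, 0.999, 0.001, 0.004]
force: [0.1, -2.9, 6.2]
finger_gap: 0.053
```

Request:
step_arm([
  [50,0,0,-15,0],
  [50,0,0,-40,0],
  [50,0,0,-75,0],
  [50,0,0,-110,0],
  [50,0,0,-135,0],
  [50,0,0,-135,0],
  [50,0,0,-135,0],
  [50,0,0,-135,0],
])

```text
time_s: 23.75
tcp_pos: [0.3925, 0.328, 0.1589]
eef_rot: [-0.047, 0.999, 0.0, 0.003]
force: [-0.5, 0.0, -2.6]
finger_gap: 0.0532
```

```bash
python3 - <<'E'
from h import *
snap('wrist','w13')
plan(.607,-.1793,.16,4.1)
p=load('w13')['p'];c=cv2.resize(p[110:360,200:440],None,fx=2.4,fy=2.4,interpolation=cv2.INTER_CUBIC);cv2.imwrite('pics/c15.png',c[:,:,::-1])
E
```

```text
now [0.3922 0.3277 0.158 ] yaw 5.44 tilt [ 0.0035 -0.0005] t 23.8 gap 0.053237476912799585 | move [-165.8 -525.1   -1. ] spin 0.0234 F [-0.4  0.3 -2.5]
```

View pics/c15.png

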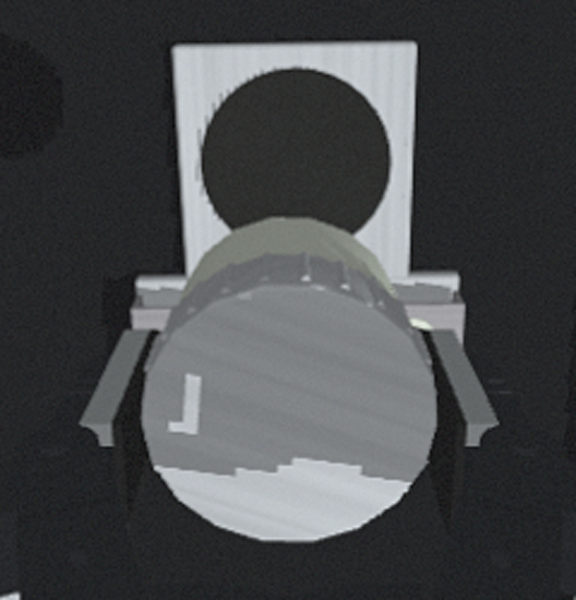

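```bash
python3 - <<'E'
from h import *
f=load('w13');o=(200,110)
circ(f,[(141,405),(437,405),(290,283),(290,543)],o,2.4,.1855)
circ(f,[(201,157),(391,157),(296,67),(230,90),(362,90),(230,230),(365,228)],o,2.4,.0085)
E
```

```text
circ [0.3906 0.3281 0.0268] res mm [-0.  -0.   0.1  0. ]
circ [0.3851 0.3307 0.0393] res mm [-0.6 -0.7 -0.3  0.6  0.4  0.1  0.4]
```

Request:
step_arm([
  [50,-11,-35,0,0],
  [50,-23,-73,0,0],
  [50,-35,-111,0,0],
  [50,-47,-149,0,0],
  [50,-59,-187,0,0],
  [50,-71,-225,0,0.01],
  [50,-83,-263,0,0.01],
  [50,-95,-301,0,0.01],
  [50,-107,-339,0,0.02],
  [50,-119,-377,0,0.02],
  [50,-131,-415,0,0.023],
  [50,-144,-453,0,0.023],
  [50,-156,-490,0,0.023],
  [50,-165,-516,0,0.023],
  [50,-167.5,-525,0,0.023],
  [50,-167.5,-525,0,0.023],
  [50,-167.5,-525,0,0.023],
  [50,-167.5,-525,0,0.023],
])

```text
time_s: 25.3
tcp_pos: [0.6079, -0.1772, 0.1578]
eef_rot: [-0.037, 0.999, 0.001, 0.001]
force: [-0.1, 1.0, -1.8]
finger_gap: 0.0529
```

```bash
python3 - <<'E'
from h import *
snap('wrist','w14')
plan(.6087,-.1793,.026,4.1)
p=load('w14')['p'];c=cv2.resize(p[110:360,200:440],None,fx=2.4,fy=2.4,interpolation=cv2.INTER_CUBIC);cv2.imwrite('pics/c16.png',c[:,:,::-1])
E
```

```text
now [ 0.6081 -0.1771  0.1584] yaw 4.23 tilt [0.002  0.0008] t 25.35 gap 0.053104354943319526 | move [ -0.2  -2.3 132.4] spin 0.0023 F [-0.6 -0.5 -1.9]
```

View pics/c16.png

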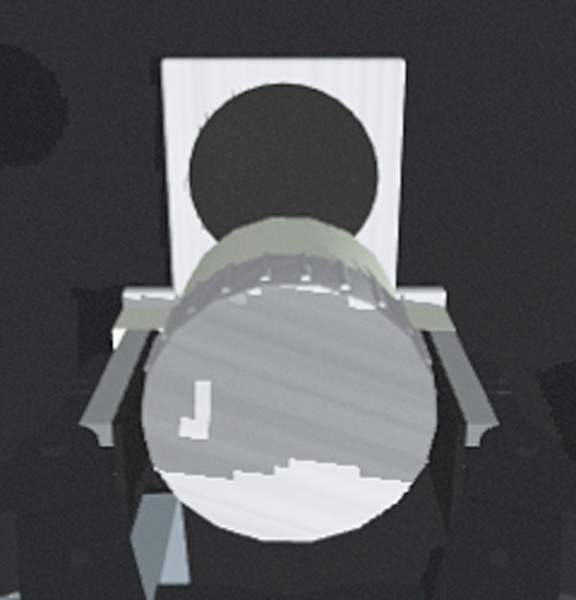

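Request:
step_arm([
  [50,1.5,-2.3,20,0],
  [50,1.5,-2.3,50,0],
  [50,1.5,-2.3,85,0],
  [50,1.5,-2.3,110,0],
  [50,1.5,-2.3,122,0],
  [50,1.5,-2.3,128,0],
  [50,1.5,-2.3,129,0],
  [50,1.5,-2.3,129,0],
  [50,1.5,-2.3,129,0],
  [50,1.5,-2.3,129,0],
])

```text
time_s: 26.18
tcp_pos: [0.6086, -0.1799, 0.032]
eef_rot: [-0.037, 0.999, -0.001, 0.003]
force: [-0.4, 0.1, -1.1]
finger_gap: 0.0533
```

```bash
python3 - <<'E'
from h import *
plan(.6087,-.1793,.0255,4.1)
E
```

```text
now [ 0.6086 -0.1799  0.032 ] yaw 4.24 tilt [ 0.0063 -0.0009] t 26.1833 gap 0.053345279698901536 | move [-0.1  0.6  6.5] spin 0.0024 F [-0.4  0.1 -1.1]
```

Request:
step_arm([
  [50,0,0.4,2,0],
  [50,0,0.4,4,0],
  [50,0,0.4,5,0],
  [50,0,0.4,6,0],
  [50,0,0.4,7,0],
  [50,0,0.4,8,0],
  [50,0,0.4,8,0],
])

```text
time_s: 26.77
tcp_pos: [0.6086, -0.1796, 0.0254]
eef_rot: [-0.037, 0.999, -0.001, 0.003]
force: [-3.0, 1.4, 4.5]
finger_gap: 0.0531
```

Request:
step_arm([
  [65,0,0,-0.5,0],
  [75,0,0,-0.5,0],
  [90,0,0,-0.5,0],
  [100,0,0,-0.5,0],
  [100,0,0,-4,0],
  [100,0,0,-20,0],
  [100,0,0,-50,0],
  [100,0,0,-80,0],
  [100,0,0,-110,0],
  [100,0,0,-145,0],
  [100,0,0,-172,0],
  [100,0,0,-174,0],
  [100,0,0,-174,0],
  [100,0,0,-174,0],
])

```text
time_s: 27.93
tcp_pos: [0.6072, -0.1793, 0.1987]
eef_rot: [-0.037, 0.999, -0.0, 0.003]
force: [0.2, -0.7, 0.1]
finger_gap: 0.0849
```

```bash
python3 - <<'E'
from h import *
snap('wrist','w15')
plan(.492,-.0037,.2,6)
p=load('w15')['p'];c=cv2.resize(p[110:240,240:400],None,fx=4,fy=4,interpolation=cv2.INTER_CUBIC);cv2.imwrite('pics/c17.png',c[:,:,::-1])
E
```

```text
now [ 0.6067 -0.1791  0.1974] yaw 4.24 tilt [0.0032 0.0003] t 27.9833 gap 0.08596452203538063 | move [101.4 183.4  -2.9] spin -0.0307 F [-0.4 -0.  -0.8]
```

View pics/c17.png

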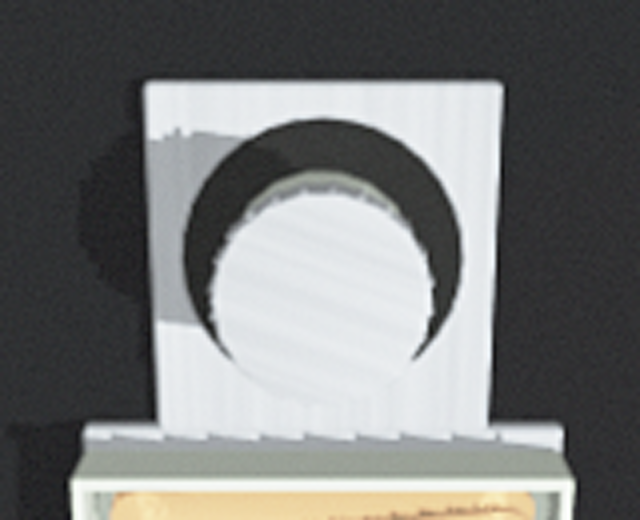

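Request:
step_arm([
  [100,18,33,-1,-0.01],
  [100,38,69,-1,-0.01],
  [100,58,105,-2,-0.02],
  [100,78,141,-2,-0.03],
  [100,95,172,-3,-0.03],
  [100,101,183,-3,-0.03],
  [100,101.5,183.5,-3,-0.03],
  [100,101.5,183.5,-3,-0.03],
  [100,101.5,183.5,-3,-0.03],
])

```text
time_s: 28.73
tcp_pos: [0.4921, -0.0045, 0.199]
eef_rot: [-0.052, 0.999, -0.0, 0.001]
force: [-0.5, 0.0, 0.6]
finger_gap: 0.0856
```

```bash
python3 - <<'E'
from h import *
plan(.4925,-.0037,.029,6)
E
```

```text
now [ 0.4921 -0.0045  0.199 ] yaw 5.92 tilt [ 0.0018 -0.0003] t 28.7333 gap 0.08558334490358818 | move [-1.0e-01  8.0e-01  1.7e+02] spin -0.0015 F [-0.5  0.   0.6]
```

Request:
step_arm([
  [100,1,0.8,20,0],
  [100,1,0.8,50,0],
  [100,1,0.8,85,0],
  [100,1,0.8,120,0],
  [100,1,0.8,150,0],
  [100,1,0.8,164,0],
  [100,1,0.8,168,0],
  [100,1,0.8,168,0],
  [60,1,0.8,168,0],
  [30,1,0.8,168,0],
  [30,1,0.8,168,0],
  [30,1,0.8,168,0],
  [30,1,0.8,168,0],
  [30,1,0.8,168,0],
  [30,1,0.8,168,0],
  [30,1,0.8,168,0],
  [30,1,0.8,168,0],
], force=25)

```text
time_s: 30.15
tcp_pos: [0.4925, -0.004, 0.0325]
eef_rot: [-0.052, 0.999, -0.001, 0.002]
force: [-0.7, 0.8, 5.3]
finger_gap: 0.0354
```

Request:
step_arm([
  [30,0,0,-15,0],
  [30,0,0,-40,0],
  [30,0,0,-75,0],
  [30,0,0,-110,0],
  [30,0,0,-130,0],
  [30,0,0,-130,0],
  [30,0,0,-130,0],
  [30,0,0,-130,0],
])

```text
time_s: 30.82
tcp_pos: [0.4908, -0.0037, 0.1607]
eef_rot: [-0.052, 0.999, -0.0, 0.001]
force: [-0.1, 0.3, -1.0]
finger_gap: 0.0352
```

```bash
python3 - <<'E'
from h import *
snap('wrist','w16')
plan(.3868,.3295,.16,5.7)
p=load('w16')['p'];c=cv2.resize(p[110:360,200:440],None,fx=2.4,fy=2.4,interpolation=cv2.INTER_CUBIC);cv2.imwrite('pics/c18.png',c[:,:,::-1])
E
```

```text
now [ 0.4904 -0.0036  0.16  ] yaw 5.93 tilt [ 0.0002 -0.0002] t 30.8667 gap 0.03519865534566722 | move [ 6.870e+01  3.421e+02 -1.000e-01] spin 0.004 F [-0.4 -0.7 -1.8]
```

View pics/c18.png

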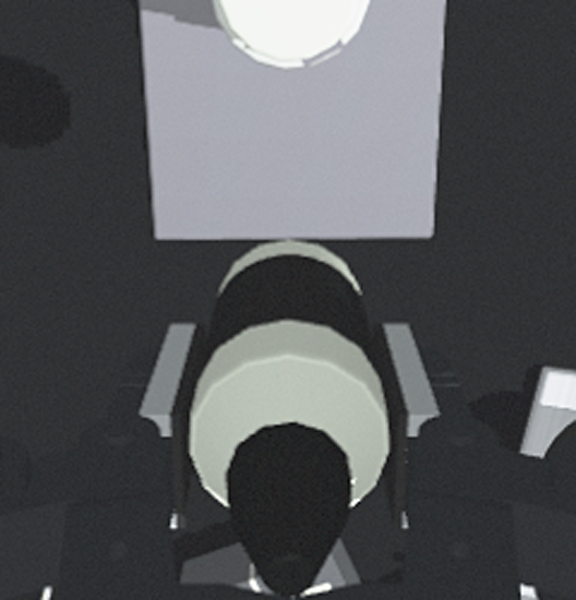

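```bash
python3 - <<'E'
from h import *
f=load('w16');o=(200,110)
print(pt(f,(290,241),o,2.4,.1315)[0]+.018, pt(f,(290,320),o,2.4,.1915)[0]+.018)
print(pt(f,(190,430),o,2.4,.1915),pt(f,(388,430),o,2.4,.1915))
E
```

```text
0.49210000000000004 0.4852
[ 0.4899 -0.0209] [0.4864 0.0136]
```

Request:
step_arm([
  [30,7,35,0,0],
  [30,15,74,0,0],
  [30,23,114,0,0],
  [30,31,154,0,0],
  [30,39,194,0,0],
  [30,47,234,0,0],
  [30,55,274,0,0],
  [30,63,310,0,0.004],
  [30,68,334,0,0.004],
  [30,69.2,342,0,0.004],
  [30,69.2,342,0,0.004],
  [30,69.2,342,0,0.004],
  [30,69.2,342,0,0.004],
])

```text
time_s: 31.95
tcp_pos: [0.3864, 0.3279, 0.1589]
eef_rot: [-0.049, 0.999, -0.001, -0.001]
force: [0.4, -0.3, -1.1]
finger_gap: 0.0355
```

```bash
python3 - <<'E'
from h import *
snap('wrist','w17')
plan(.3863,.3295,.037,5.7)
p=load('w17')['p'];c=cv2.resize(p[110:360,200:440],None,fx=2.4,fy=2.4,interpolation=cv2.INTER_CUBIC);cv2.imwrite('pics/c19.png',c[:,:,::-1])
E
```

```text
now [0.3867 0.3279 0.1593] yaw 5.59 tilt [-0.0007 -0.0016] t 32.0 gap 0.03512781294686126 | move [1.000e-01 1.800e+00 1.223e+02] spin -0.002 F [-0.2 -0.3 -1.1]
```

View pics/c19.png

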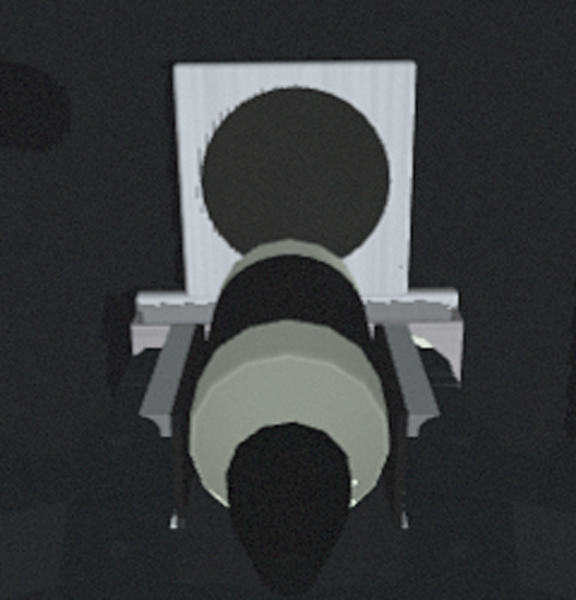

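Request:
step_arm([
  [30,1.5,1.8,20,0],
  [30,1.5,1.8,50,0],
  [30,1.5,1.8,80,0],
  [30,1.5,1.8,104,0],
  [30,1.5,1.8,114,0],
  [30,1.5,1.8,118,0],
  [30,1.5,1.8,119,0],
  [30,1.5,1.8,119,0],
  [30,1.5,1.8,119,0],
  [30,1.5,1.8,119,0],
])

```text
time_s: 32.83
tcp_pos: [0.3861, 0.3301, 0.0422]
eef_rot: [-0.049, 0.999, 0.0, 0.001]
force: [0.1, -0.7, -0.5]
finger_gap: 0.0355
```

```bash
python3 - <<'E'
from h import *
plan(.3863,.3295,.037,5.7)
E
```

```text
now [0.3861 0.3301 0.0422] yaw 5.58 tilt [0.0024 0.0005] t 32.8333 gap 0.035460215232252595 | move [-0.1 -0.6  5.2] spin -0.002 F [ 0.1 -0.7 -0.5]
```

Request:
step_arm([
  [30,0,-0.4,2,0],
  [30,0,-0.4,3,0],
  [30,0,-0.4,4,0],
  [30,0,-0.4,5,0],
  [30,0,-0.4,6,0],
  [30,0,-0.4,6.5,0],
  [30,0,-0.4,6.5,0],
])

```text
time_s: 33.42
tcp_pos: [0.3863, 0.3299, 0.0371]
eef_rot: [-0.049, 0.999, 0.0, 0.001]
force: [-3.0, -2.2, 6.6]
finger_gap: 0.0351
```

Request:
step_arm([
  [50,0,0,-0.5,0],
  [65,0,0,-0.5,0],
  [80,0,0,-0.5,0],
  [100,0,0,-0.5,0],
  [100,0,0,-4,0],
  [100,0,0,-20,0],
  [100,0,0,-50,0],
  [100,0,0,-80,0],
  [100,0,0,-110,0],
  [100,0,0,-140,0],
  [100,0,0,-160,0],
  [100,0,0,-162,0],
  [100,0,0,-162,0],
  [100,0,0,-162,0],
])

```text
time_s: 34.58
tcp_pos: [0.3854, 0.3294, 0.1978]
eef_rot: [-0.049, 0.999, -0.0, 0.001]
force: [0.4, -0.8, -1.0]
finger_gap: 0.0852
```

```bash
python3 - <<'E'
from h import *
snap('wrist','w18')
plan(.416,-.0108,.2,6)
p=load('w18')['p'];c=cv2.resize(p[110:240,240:400],None,fx=4,fy=4,interpolation=cv2.INTER_CUBIC);cv2.imwrite('pics/c20.png',c[:,:,::-1])
E
```

```text
now [0.385  0.3292 0.197 ] yaw 5.59 tilt [-0.0004 -0.0015] t 34.6333 gap 0.08537454966262048 | move [   2.3 -341.4   -2.5] spin -0.0071 F [-0.8 -0.1 -0.9]
```

View pics/c20.png

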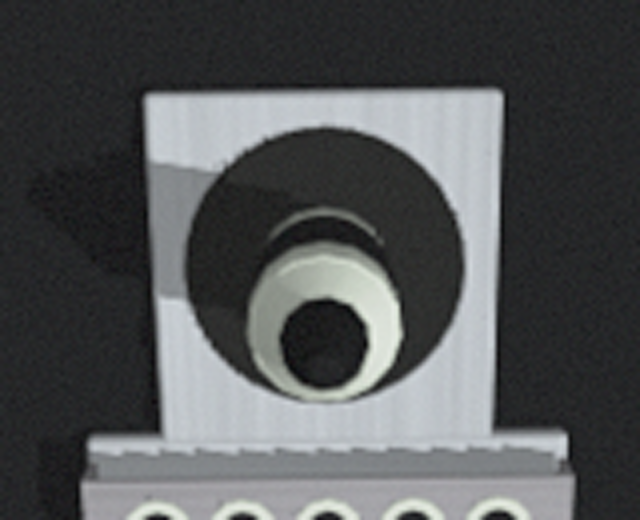

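Request:
step_arm([
  [100,0,-40,-1,0],
  [100,0,-80,-1,0],
  [100,1,-120,-1,0],
  [100,1,-160,-2,0],
  [100,1,-200,-2,0],
  [100,2,-240,-2,-0.007],
  [100,2,-280,-2,-0.007],
  [100,2,-315,-2,-0.007],
  [100,2,-338,-2,-0.007],
  [100,2,-341.5,-2,-0.007],
  [100,2,-341.5,-2,-0.007],
  [100,2,-341.5,-2,-0.007],
])

```text
time_s: 35.63
tcp_pos: [0.4156, -0.0103, 0.1981]
eef_rot: [-0.052, 0.999, -0.0, -0.002]
force: [0.1, 0.7, -0.1]
finger_gap: 0.0854
```

```bash
python3 - <<'E'
from h import *
plan(.416,-.0108,.042,6)
E
```

```text
now [ 0.4156 -0.0103  0.1981] yaw 5.98 tilt [-0.0031 -0.0002] t 35.6333 gap 0.08535457663232356 | move [ -0.8  -0.6 156.1] spin -0.0004 F [ 0.1  0.7 -0.1]
```

Request:
step_arm([
  [100,0.5,-0.6,20,0],
  [100,0.5,-0.6,50,0],
  [100,0.5,-0.6,80,0],
  [100,0.5,-0.6,110,0],
  [100,0.5,-0.6,140,0],
  [100,0.5,-0.6,153,0],
  [100,0.5,-0.6,155,0],
  [100,0.5,-0.6,155,0],
  [70,0.5,-0.6,155,0],
  [40,0.5,-0.6,155,0],
  [40,0.5,-0.6,155,0],
  [40,0.5,-0.6,155,0],
  [40,0.5,-0.6,155,0],
  [40,0.5,-0.6,155,0],
  [40,0.5,-0.6,155,0],
  [40,0.5,-0.6,155,0],
], force=30)

```text
time_s: 36.97
tcp_pos: [0.4159, -0.0111, 0.0447]
eef_rot: [-0.052, 0.999, -0.0, -0.0]
force: [0.6, 0.0, 6.5]
finger_gap: 0.0452
```

Request:
step_arm([
  [40,0,0,-15,0],
  [40,0,0,-40,0],
  [40,0,0,-75,0],
  [40,0,0,-110,0],
  [40,0,0,-130,0],
  [40,0,0,-130,0],
  [40,0,0,-130,0],
  [40,0,0,-130,0],
])

```text
time_s: 37.63
tcp_pos: [0.4148, -0.011, 0.1726]
eef_rot: [-0.052, 0.999, 0.0, -0.002]
force: [-0.9, -0.2, -3.6]
finger_gap: 0.0457
```

```bash
python3 - <<'E'
from h import *
snap('wrist','w19')
plan(.4105,-.327,.17,-13)
p=load('w19')['p'];c=cv2.resize(p[150:400,200:440],None,fx=2.4,fy=2.4,interpolation=cv2.INTER_CUBIC);cv2.imwrite('pics/c21.png',c[:,:,::-1])
E
```

```text
now [ 0.4145 -0.0109  0.1721] yaw 5.95 tilt [-0.0048  0.0005] t 37.6833 gap 0.04529907000795089 | move [  36.7 -314.     2. ] spin 0.3307 F [ 0.2  0.4 -2.3]
```

View pics/c21.png

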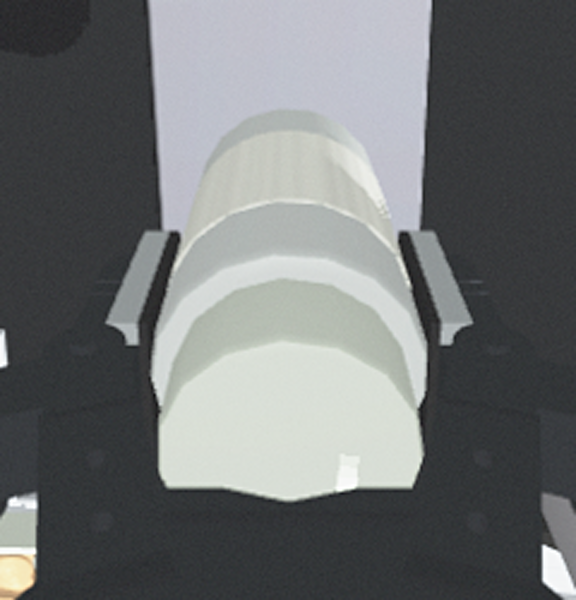

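```bash
python3 - <<'E'
from h import *
f=load('w19');o=(200,150)
print(pt(f,(290,110),o,2.4,.1314)[0]+.023, pt(f,(290,341),o,2.4,.2304)[0]+.019,pt(f,(290,253),o,2.4,.2134)[0]+.023,pt(f,(290,278),o,2.4,.2134)[0]+.019)
E
```

```text
0.41540000000000005 0.4149 0.4147 0.4149
```

Request:
step_arm([
  [40,4,-33,0,0.03],
  [40,8,-70,0,0.08],
  [40,13,-109,0,0.12],
  [40,18,-148,0,0.16],
  [40,23,-187,1,0.2],
  [40,28,-226,1,0.24],
  [40,32,-265,2,0.28],
  [40,35,-295,2,0.32],
  [40,37,-311,2,0.331],
  [40,37,-314,2,0.331],
  [40,37,-314,2,0.331],
  [40,37,-314,2,0.331],
  [40,37,-314,2,0.331],
])

```text
time_s: 38.77
tcp_pos: [0.4103, -0.3253, 0.1695]
eef_rot: [0.112, 0.994, 0.001, -0.003]
force: [0.2, -0.3, -2.2]
finger_gap: 0.0452
```

```bash
python3 - <<'E'
from h import *
snap('wrist','w20')
plan(.4103,-.327,.049,-13)
p=load('w20')['p'];c=cv2.resize(p[110:360,200:440],None,fx=2.4,fy=2.4,interpolation=cv2.INTER_CUBIC);cv2.imwrite('pics/c22.png',c[:,:,::-1])
E
```

```text
now [ 0.4104 -0.3254  0.1698] yaw -12.89 tilt [-0.005   0.0014] t 38.8167 gap 0.04535336796181722 | move [ -0.9  -1.6 120.8] spin 0.002 F [ 0.9 -0.1 -2.4]
```

View pics/c22.png

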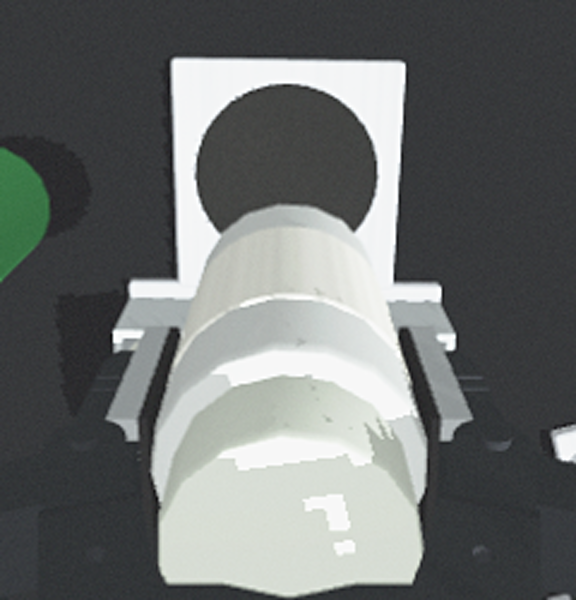

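Request:
step_arm([
  [40,0.5,-1.6,20,0],
  [40,0.5,-1.6,50,0],
  [40,0.5,-1.6,80,0],
  [40,0.5,-1.6,104,0],
  [40,0.5,-1.6,114,0],
  [40,0.5,-1.6,117,0],
  [40,0.5,-1.6,117,0],
  [40,0.5,-1.6,117,0],
  [40,0.5,-1.6,117,0],
  [40,0.5,-1.6,117,0],
])

```text
time_s: 39.65
tcp_pos: [0.4101, -0.3276, 0.0548]
eef_rot: [0.112, 0.994, -0.001, -0.001]
force: [-0.1, -0.1, -1.8]
finger_gap: 0.0449
```

```bash
python3 - <<'E'
from h import *
plan(.4103,-.327,.049,-13)
E
```

```text
now [ 0.4101 -0.3276  0.0548] yaw -12.88 tilt [-0.0023 -0.0014] t 39.65 gap 0.04493283797578311 | move [-0.1  0.7  5.8] spin 0.002 F [-0.1 -0.1 -1.8]
```

Request:
step_arm([
  [40,0,0.5,2,0],
  [40,0,0.5,3.5,0],
  [40,0,0.5,4.5,0],
  [40,0,0.5,5.5,0],
  [40,0,0.5,6.5,0],
  [40,0,0.5,7,0],
  [40,0,0.5,7,0],
])

```text
time_s: 40.23
tcp_pos: [0.4102, -0.3272, 0.0492]
eef_rot: [0.112, 0.994, -0.001, -0.001]
force: [-2.4, 2.0, 5.6]
finger_gap: 0.0451
```

Request:
step_arm([
  [60,0,0,-0.5,0],
  [75,0,0,-0.5,0],
  [90,0,0,-0.5,0],
  [100,0,0,-0.5,0],
  [100,0,0,-4,0],
  [100,0,0,-20,0],
  [100,0,0,-50,0],
  [100,0,0,-80,0],
  [100,0,0,-110,0],
  [100,0,0,-140,0],
  [100,0,0,-149,0],
  [100,0,0,-150,0],
  [100,0,0,-150,0],
  [100,0,0,-150,0],
])

```text
time_s: 41.4
tcp_pos: [0.4098, -0.3263, 0.197]
eef_rot: [0.112, 0.994, 0.0, -0.002]
force: [-0.7, 0.0, 0.2]
finger_gap: 0.0855
```

```bash
python3 - <<'E'
from h import *
snap('wrist','w21');snap('top','t21');snap('side','s21')
plan(.45,-.0,.25,0)
p=load('w21')['p'];c=cv2.resize(p[110:240,240:400],None,fx=4,fy=4,interpolation=cv2.INTER_CUBIC);cv2.imwrite('pics/c23.png',c[:,:,::-1])
E
```

```text
now [ 0.4098 -0.3263  0.1968] yaw -12.88 tilt [-0.0051  0.0016] t 41.55 gap 0.08558850479701478 | move [ 33.8 327.  -52.8] spin -0.2247 F [-0.3 -0.  -0.2]
```

View pics/c23.png

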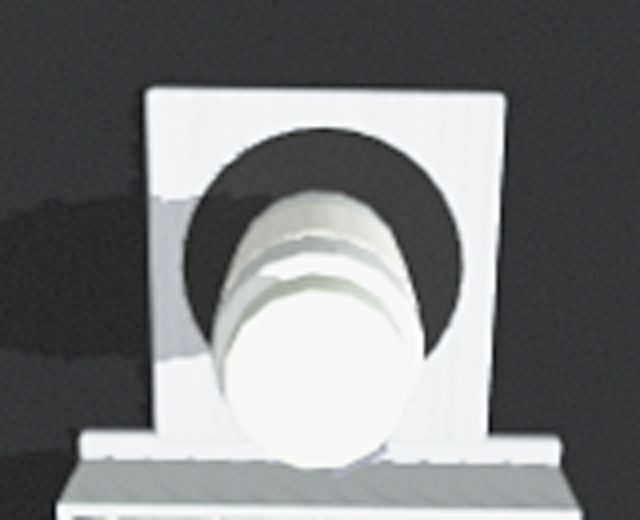

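View pics/t21.png

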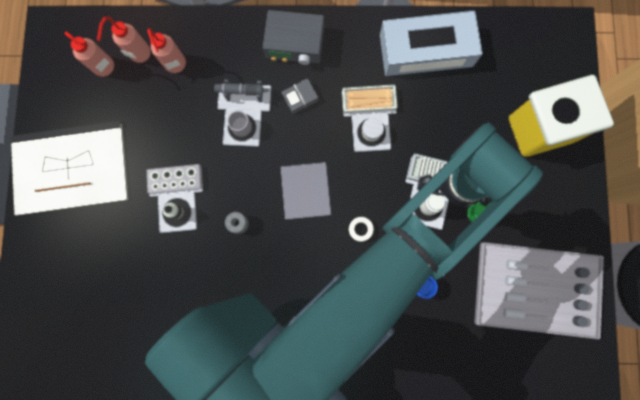

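View pics/s21.png

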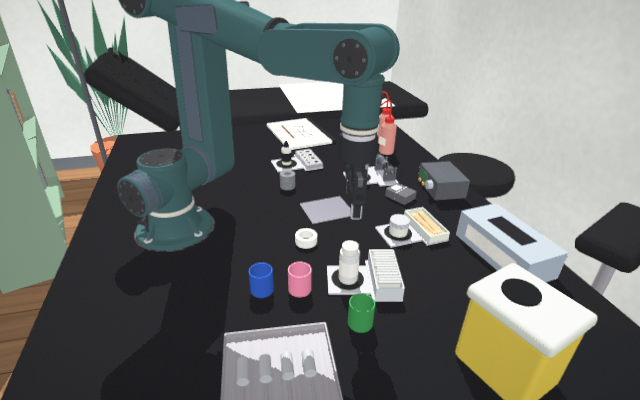

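Request:
step_arm([
  [100,8,39,-10,-0.03],
  [100,12,78,-20,-0.06],
  [100,16,117,-30,-0.09],
  [100,20,156,-40,-0.12],
  [100,24,195,-50,-0.15],
  [100,28,234,-53,-0.18],
  [100,32,273,-53,-0.22],
  [100,34,310,-53,-0.22],
  [100,34,327,-53,-0.22],
  [100,34,327,-53,-0.22],
  [100,34,327,-53,-0.22],
  [100,34,327,-53,-0.22],
])

```text
time_s: 42.55
tcp_pos: [0.4495, -0.0006, 0.2493]
eef_rot: [0.003, 1.0, 0.0, -0.003]
force: [-0.2, -0.4, 0.1]
finger_gap: 0.0854
```

```bash
python3 - <<'E'
from h import *
o=(240,110)
for n,tag,ed,be,rad in (('cup','w8',(321,119),(325,170),27),('jar','w15',(322,119),(322,168),25.5),('ink','w18',(325,127),(325,208),18),('prep','w21',(322,127),(322,190),23)):
    f=load(tag);a=pt(f,ed,o,4,.0085);b=pt(f,be,o,4,.0085);print(n,'dx mm',(np.hypot(*(b-a))*1000+rad-39).round(1))
snap('top','t22');p=load('t22')['p']
t=[cv2.resize(p[v-30:v+30,u-30:u+30],(300,300),interpolation=cv2.INTER_CUBIC) for u,v in((240,125),(372,130),(178,210),(430,205))]
cv2.imwrite('pics/c24.png',np.vstack([np.hstack(t[:2]),np.hstack(t[2:])])[:,:,::-1])
s=r.observe();print(s['time_s'],s['tcp_pos'],s['force'])
E
```

```text
cup dx mm 1.6
jar dx mm -0.4
ink dx mm 0.8
prep dx mm 0.8
42.6 [ 0.44955828 -0.00095633  0.24951005] [-0.23914137  0.38844332 -0.36362958]
```

View pics/c24.png

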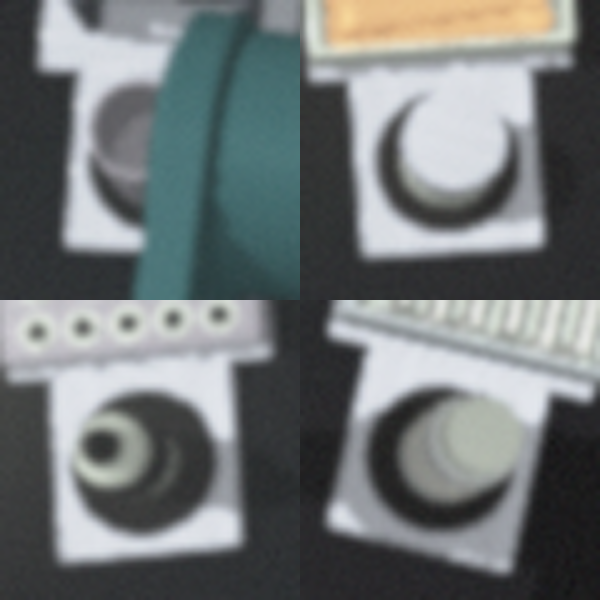

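All items stand within about 2 mm of the middle of their inlays, and the gripper is clear. Handing in.

```bash
python3 - <<'E'
from station import hand_in
print(hand_in())
E
```

```text
the job is handed in; nothing more can be done
None
```

All four items are on their stands, and I handed the job in at about 42.6 s of the 141 s allowed.

- **Order:** The final placings followed your order: cup to the machine rest, jar to the spatula tray, ink bottle to the ink-cap tray, disinfectant to the swab stand.
- **Parking:** The four items formed two straight swaps, so two had to be parked. I parked the disinfectant bottle on the grey mat and then the ink bottle beside it, so both stood there at once for a while; the mat is now empty.
- **Centring:** The wrist pictures put every base within about 2 mm of its inlay's middle along the stand's x axis. The worst is the cup, at about +1.6 mm. Across the stand I only compared by eye, and nothing looked off-centre.
- **Camera disagreement:** The top and wrist cameras differed by 1 to 5 mm on the inlay positions (worst at the swab stand), so I aimed at averages of the two.
- **Last checks:** The final views showed all four upright, the wrap roll and coloured cups where they were, and the gripper open and clear at 0.25 m. The arm hid part of the cup in the last top picture, so the cup's position rests on the pictures taken just after it was placed.
- **Forces:** Every item was lowered to light contact before release. The wrist force was 6.6 N or less at the end of every move; I did not read it during moves.

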